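Dry-fit a linear power supply in its chassis

ROBOT

A 7-joint arm with a two-finger parallel gripper is mounted at the origin on the work surface. World frame = base frame: x ahead of the robot, y to its left, z up, the work surface at z = 0. Lengths are in m, angles in rad, forces in N, time in s.
With the tool pointing down it reaches from about 0.425 to 0.975 m from the base axis. Payload 16.7 kg.
Tool frame: the origin (TCP) lies on the front face of the gripper's body, between the roots of the fingers; the fingertips stand 73 mm ahead of it and the grasp point (between the pads) lies 54 mm ahead of it (bot.tcp_to_tips is the distance from the TCP to the fingertips, in m); z points along the fingers, y is the line along which they close (so a half turn about z gives the same grasp; the last joint's range is limited). The gripper opens to 85 mm and grips with 20 to 120 N. Pads are 22 mm wide; open, the fingers measure 114 mm over their backs; the gripper's body (76 mm by 85 mm) begins 54 mm behind the grasp point. The pads swing forward as they close: fully open they stand 13 mm farther back than shut.
Start: joints at [1.06, 0.426, 0.074, 1.606, -0.034, 1.111, -0.067], TCP at [0.238, -0.632, 0.304] pointing down, gripper open.
Joint ranges: [-2.85, 2.85], [-0.5, 2.14], [-1.23, 1.37], [0.21, 2.46], [-1.02, 4.16], [0.16, 2.05], [-2.73, 2.73]. Speed limits (rad/s): [1.89, 1.89, 2.39, 2.39, 3.01, 3.01, 3.01].

INTERFACE

Orientations are given as a rotation vector (axis times angle).
In Python, from station import bot gives the robot as it stands.
- The arm moves only by the tool send_rows, never from a script. Its argument "deltas" is a list that holds one entry, the list of rows, each a list of 6 numbers: the shift along the tool's x, y, z scaled (see below), then the turn, a rotation vector about the tool's x, y, z scaled (see below). A call has 1 to 5 rows; each row is the pose to reach, as a shift and turn from the pose commanded when the call began, along the tool's axes at that moment; what a row does not reach only later rows make up. The controller multiplies each number of a shift by 0.2 m and each number of a turn by 90 degrees. A row lasts 1/12 s, in which the tool goes at most 41.7 mm and 7.16 degrees, less where a joint would pass 70% of its speed; a pose out of reach is approached as far as the arm can. A call with a number of a shift or a turn outside -1 to 1 is refused whole. A call with a gripper value outside its range is refused whole. "hand" is the closure, from -1 (fully open) to 1 (shut), set as the call begins (left out, the last holds). The fingers move at their own pace and stop on an object; the grip force is fixed at half the most. Time passes only in rows, so rows that repeat a pose let the fingers close. It gives the time, the measured TCP pose, the force, the opening and the grip force at its end, in the units of the state.
- bot.sense(): the state, without advancing time (a new reading comes with each control period).
- bot.grab_frame(name): name is "scene" or "top" or "wrist"; returns (picture, depth): 384x512x3 uint8, red, green, blue; 384x512 float32, m along the optical axis (not along the pixel's ray), 0 where there is no reading.
- bot.get_calibration(name): a dict with "fovy" (degrees; the focal length in pixels is half the picture's height over the tangent of half this angle, whatever the lens; pixels are square), "cx", "cy" (the principal point, pixels), "origin" and "attitude" of the camera in the world; the wrist camera has in their place "tool_from_camera" (4x4, takes a point from camera to tool coordinates, whose origin is the TCP and whose axes are the flange's). Camera axes: x right, y down, z forward; pixel columns grow to the right and rows downward; lengths in m; the calibration is good to about 2 mm. A picture is of the moment at which its call begins: read the wrist's pose just before it. get_calibration takes no time and is no camera call.
- bot.hand_in(): hands the job in; it is judged then, once.
The state is a dict: "clock": time; "qpos": joint angles; "dq": joint speeds; "joint_efforts": joint torques, N m; "tcp_pos": TCP position; "tcp_rot": TCP orientation; "wrist_force": force on the tool from outside, world axes, zero at the start; "wrist_torque": the same for the moment, N m; "opening": opening from 0.0 (shut) to 1.0 (fully open); "finger_force": force on a finger pad.
Only numpy, scipy, OpenCV 4.12 (cv2) and the standard library are available. Lean on these libraries where they do the work, as an engineer would, in place of code of your own. Each camera call takes 0.05 s, during which the arm holds its last target. There are 200 camera calls.

TASK

Dry-fit the parts of the power supply on the chassis floor in the order the current takes, upright and square with the chassis, in one straight row midway between front lip and rear panel, with gaps of about 20 mm between neighbours: the transformer straight in front of the mains inlet, the heat sink straight in front of the output terminals, and between them the bridge rectifier next to the transformer and the capacitor next to the heat sink. Set the fan flat on top of the heat sink, lined up with it, and leave the multimeter and the solder reel where they are.

Things in the scene. Friction and masses are not known exactly. Their poses are not given: they have to be found in the camera images.
- chassis: Open grey-painted sheet-metal chassis tray of a bench power supply, fixed to the bench, 200 mm deep (its x axis, pointing away from the robot to its rear panel) and 300 mm wide (its y axis). Origin: centre of its underside (under the feet). The flat floor plate's upper face is 9 mm above the origin. A lip at the front edge rises 12 mm above the plate; the rear panel, at x = +99 mm, rises 54 mm above it; the sides are open.
- inlet: Mains inlet in one end of the chassis's rear panel (either end): a black plastic block with a shrouded three-pin socket on the outside. Origin: on the rear panel's mid-plane at the block's centre, 29 mm above the floor plate and 86 mm to one side of the chassis's middle; its axes are parallel to the chassis's. It reaches 26 mm inwards from the panel.
- terminals: Output terminals in the other end of the rear panel: an aluminium plate with two round binding posts side by side on the outside and two threaded studs, reaching 13 mm inwards. Origin and axes as for the inlet, 86 mm to the other side of the chassis's middle.
- transformer_center (a point): Mains transformer, standing upright: a block of steel laminations 54 (its x) x 22 (its y) x 45 mm high with a taped coil through it that bulges to 44 mm in y (35 mm wide in x). Point: its centre, 22.5 mm above its foot. 0.3 to 0.6 kg. Starts on the bench mat. Easily gripped across the 54 mm, on the two flat ends of the laminations.
- rectifier_center (a point): Bridge rectifier: flat square metal case 28 x 28 x 10 mm with four thin blade tabs on top, total height 22 mm. Point: centre of the case, 5 mm above its underside. x and y are along its sides.
- capacitor_center (a point): Reservoir capacitor: upright can, 35 mm diameter, 60 mm high, with two small screw terminals on top (64 mm in all). Point: its centre, 30 mm above its foot. Its turn about the upright axis does not matter.
- heatsink_center (a point): Square aluminium heat sink 50 x 50 x 35 mm, a bank of upright fins on each of two opposite sides (running along its y) and between them an open channel, 28 mm wide, with a round metal power transistor below the fin tips. Grip it across its x, on the two flat outer fins 50 mm apart: fingers closing along y would run into the channel. Point: its centre, 17.5 mm above its underside.
- fan_center (a point): Square axial cooling fan 50 x 50 x 20 mm, black plastic frame, lying flat. Point: its centre, 10 mm above its underside. It has the same outline as the heat sink, so fingers that reach below it will meet the heat sink.
- meter: Bystander: handheld multimeter lying on its back, 150 (its x) x 76 x 38 mm. Origin: centre of its underside.
- reel: Bystander: full reel of solder wire standing on end, 60 mm diameter, 45 mm high. Origin: centre of its underside.
There are look-alikes about, which are no part of the job. Leave any orange look-alike of the part that bears capacitor_center alone.

How it is judged:
At the end, for the whole second after the job is handed in: At rest on the chassis, upright, square to 0.2 rad: row within 15 mm of the mid-line; transformer and heat sink within 15 mm sideways of inlet and terminals; centre distances along the row 45-73, 39-64, 50-75 mm; fan flat on the heat sink within 10 mm and 0.2 rad. All released (x of transformer_center in the frame of chassis between -0.015 and 0.015 m and z of transformer_center in the frame of chassis between 0.0275 and 0.0355 m and (angle between the x axis of transformer_center and the x axis of chassis, either way round below 0.2 rad or angle between the x axis of transformer_center and the y axis of chassis, either way round below 0.2 rad) and x of rectifier_center in the frame of chassis between -0.015 and 0.015 m and z of rectifier_center in the frame of chassis between 0.01 and 0.018 m and (angle between the x axis of rectifier_center and the x axis of chassis, either way round below 0.2 rad or angle between the x axis of rectifier_center and the y axis of chassis, either way round below 0.2 rad) and x of capacitor_center in the frame of chassis between -0.015 and 0.015 m and z of capacitor_center in the frame of chassis between 0.035 and 0.043 m and x of heatsink_center in the frame of chassis between -0.015 and 0.015 m and z of heatsink_center in the frame of chassis between 0.0225 and 0.0305 m and (angle between the x axis of heatsink_center and the x axis of chassis, either way round below 0.2 rad or angle between the x axis of heatsink_center and the y axis of chassis, either way round below 0.2 rad) and y of transformer_center in the frame of inlet between -0.015 and 0.015 m and y of heatsink_center in the frame of terminals between -0.015 and 0.015 m and horizontal distance between transformer_center and rectifier_center between 0.045 and 0.073 m and horizontal distance between rectifier_center and capacitor_center between 0.039 and 0.064 m and horizontal distance between capacitor_center and heatsink_center between 0.05 and 0.075 m and horizontal distance between fan_center and heatsink_center below 0.01 m and z of fan_center in the frame of heatsink_center between 0.0235 and 0.0315 m and (angle between the x axis of fan_center and the x axis of heatsink_center, either way round below 0.2 rad or angle between the x axis of fan_center and the y axis of heatsink_center, either way round below 0.2 rad) and angle between each of transformer_center, rectifier_center, capacitor_center, heatsink_center, fan_center's own z axis and vertical below 0.1 rad and linear speed of each of transformer, rectifier, capacitor, heatsink, fan below 0.02 m/s); the robot touches nothing.
It fails at once if the multimeter is moved by more than 20 mm (distance of meter from where it was at the start of the episode above 0.02 m).
It fails at once if the solder reel is moved by more than 20 mm (distance of reel from where it was at the start of the episode above 0.02 m).
It also fails if it takes over 115 s, if anything falls off the work surface, if the arm or the gripper's body presses on something with over 40 N, if the wrist force passes 120 N, or if a joint passes its speed limit or range.

## Working session

There is one attempt and no reset: what is moved stays moved. The work goes in short steps, Python scripts to look and compute and a tool call to move; the robot and the scene stay as the last step left them, time stands still between calls to the robot, and variables do not carry over. Pictures are saved under pics/ and viewed, at most 14 in all, crops included, and the job is handed in when it is done.

Besides the shell and the picture viewer there is one more tool, called after "Request:" as a command line: name --argument value ..., lists and objects as JSON in quotes. send_rows: Moves the arm, as the interface text tells. Its arguments: {"type":"object","properties":{"deltas":{"type":"array"},"hand":{"type":"number"}},"required":["deltas"]}

```bash
ls; mkdir -p pics; cat > h.py <<'E'
import numpy as np, cv2
from scipy.spatial.transform import Rotation as R
from station import bot
def cam(n):
    c=bot.get_calibration(n); f=192/np.tan(np.radians(c['fovy'])/2)
    return c,f
E
python3 - <<'E'
from h import *
print(bot.sense())
for n in ["scene","top","wrist"]:
    print(n,bot.get_calibration(n))
    s=bot.sense()
    p,d=bot.grab_frame(n)
    np.savez(f'{n}0.npz',p=p,d=d,pos=s['tcp_pos'],rot=s['tcp_rot'])
    cv2.imwrite(f'pics/{n}0.png',cv2.resize(p[:,:,::-1],(800,600),interpolation=cv2.INTER_CUBIC))
E
```

```text
pics
{'clock': 0.0, 'qpos': array([ 1.06050375,  0.4267465 ,  0.07384795,  1.6065959 , -0.03409594,
        1.11079475, -0.06708422]), 'dq': array([ 0.00088077, -0.00033146, -0.00013943, -0.0006278 ,  0.00045397,
       -0.00083162,  0.00098118]), 'joint_efforts': array([ 2.01542774e-03, -9.49820852e+01,  3.76190096e+00, -4.63490653e+01,
        1.92461035e-02,  1.04145522e-02,  5.89864771e-05]), 'tcp_pos': array([ 0.2381578 , -0.63126112,  0.30320568]), 'tcp_rot': array([-3.08939332e+00, -5.63422706e-01,  5.13156431e-04]), 'wrist_force': array([ 0.65040435,  0.08783216, -0.11417879]), 'wrist_torque': array([ 0.01634638, -0.01187626,  0.00552585]), 'finger_force': 0.0, 'opening': 1.0025145563942581}
scene {'fovy': 55.63400640698982, 'cx': 259.02066554962227, 'cy': 188.73867606395524, 'origin': array([0.98123641, 0.46137903, 0.77458263]), 'attitude': array([-1.09113785, -2.52149856,  0.90436731])}
top {'fovy': 55.93297475766407, 'cx': 256.41912723837106, 'cy': 188.79200278323776, 'origin': array([0.37744907, 0.04203014, 1.1203807 ]), 'attitude': array([-2.13850149,  2.10216655, -0.1918204 ])}
wrist {'fovy': 70.84972889506906, 'cx': 255.7030214016241, 'cy': 193.07252409739294, 'tool_from_camera': array([[ 1.12415444e-03, -9.58191116e-01, -2.86126756e-01,
         7.29307883e-02],
       [ 9.99999352e-01,  1.12873146e-03,  1.48931365e-04,
         1.83179570e-04],
       [ 1.80255562e-04, -2.86126738e-01,  9.58191764e-01,
        -7.00334090e-02],
       [ 0.00000000e+00,  0.00000000e+00,  0.00000000e+00,
         1.00000000e+00]])}
```

View pics/top0.png

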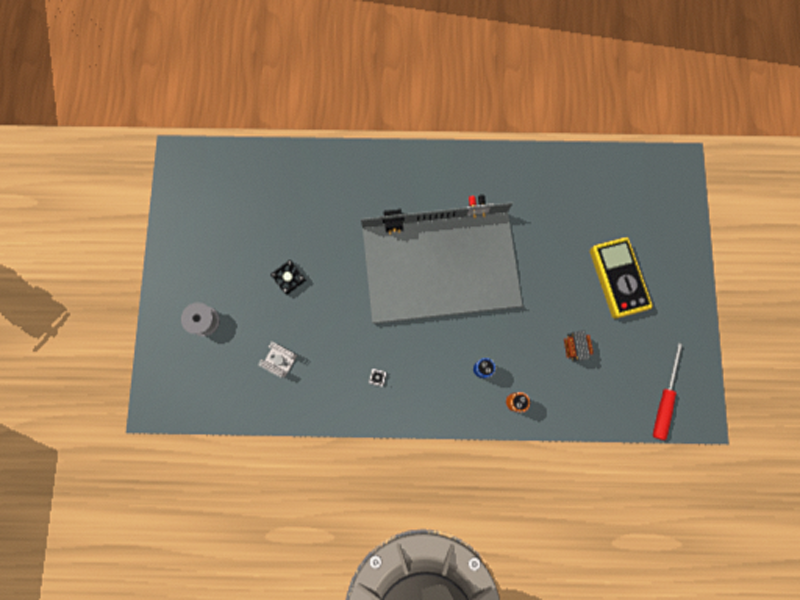

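View pics/scene0.png

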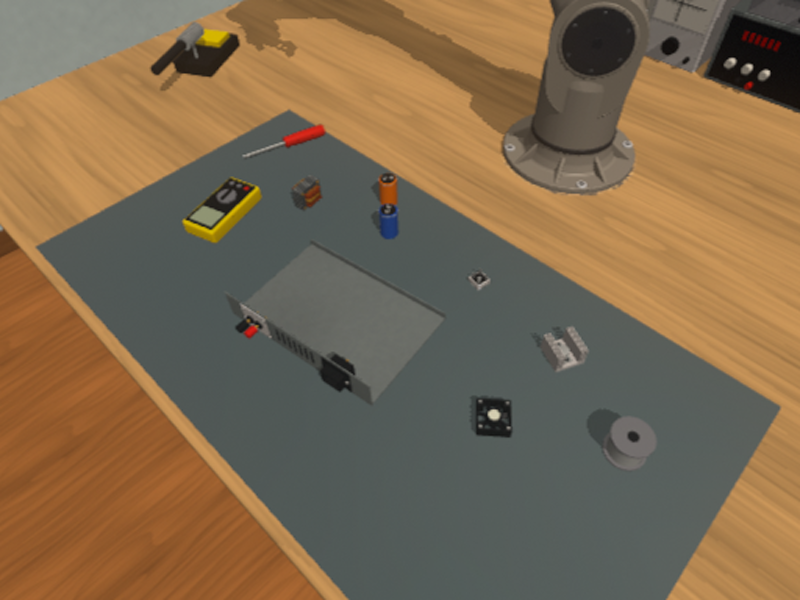

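Top view (800×600 px): the inlet is at (393,220), the left end of the rear panel. The terminals are at (478,205), the right end. 
The candidates are:
- **Capacitor:** blue can (485,368), or its orange look-alike (518,402), which stays put. I choose blue.
- **Transformer:** (579,347), the only one.
- **Rectifier:** (378,377).
- **Heat sink:** (279,358).
- **Fan:** (289,277).
- **Bystanders:** reel (198,319), meter (622,277) and a screwdriver.

```bash
cat >> h.py <<'E'
def cloud(n,p,d,pos=None,rot=None):
    c,f=cam(n)
    v,u=np.mgrid[:384,:512]
    P=np.stack([(u-c['cx'])/f*d,(v-c['cy'])/f*d,d],-1)
    if n=='wrist':
        T=c['tool_from_camera']; P=P@T[:3,:3].T+T[:3,3]
        return P@R.from_rotvec(rot).as_matrix().T+pos
    return P@R.from_rotvec(c['attitude']).as_matrix().T+c['origin']
def ray(n,u,v,z,pos=None,rot=None):
    c,f=cam(n); r=np.array([(u-c['cx'])/f,(v-c['cy'])/f,1.])
    if n=='wrist':
        T=c['tool_from_camera'];Rw=R.from_rotvec(rot).as_matrix()
        o=Rw@T[:3,3]+pos; r=Rw@T[:3,:3]@r
    else: o=c['origin']; r=R.from_rotvec(c['attitude']).as_matrix()@r
    return o+r*(z-o[2])/r[2]
E
python3 - <<'E'
from h import *
for n in ['top','scene']:
    D=np.load(n+'0.npz'); P=cloud(n,D['p'],D['d'])
    ok=(D['d']>0)&(P[...,0]>.3)&(P[...,0]<.95)&(abs(P[...,1])<.6)
    print(n,'table z',np.median(P[ok][:,2]))
    m=(ok&(P[...,2]>.006)).astype(np.uint8)
    k,l,st,_=cv2.connectedComponentsWithStats(m)
    for i in range(1,k):
        if st[i,4]<12: continue
        Q=P[l==i]; zt=np.percentile(Q[:,2],95)
        T=Q[Q[:,2]>zt-.012]
        r=cv2.minAreaRect((Q[:,:2]*1000).astype(np.float32))
        rgb=D['p'][l==i].mean(0).astype(int)
        print(st[i,:5],rgb,'ztop %.3f'%zt,'rect',np.round(r[0]),np.round(r[1]),round(r[2],1),'topmean',np.round(T.mean(0)*1000))
E
```

```text
top table z 0.001829225723863237
[ 231  124  104   83 6407] [113 116 112] ztop 0.049 rect [663. -26.] [230. 303.] 7.7 topmean [747. -11.  52.]
[ 377  152   41   52 1289] [118 108  61] ztop 0.040 rect [ 633. -384.] [157.  78.] 16.0 topmean [ 628. -383.   35.]
[173 165  23  24 229] [65 66 63] ztop 0.024 rect [621. 281.] [58. 55.] 46.2 topmean [621. 279.  19.]
[116 193  24  22 365] [126 122 123] ztop 0.050 rect [536. 447.] [70. 63.] 11.5 topmean [531. 443.  46.]
[360 211  20  20 280] [101  76  63] ztop 0.049 rect [ 491. -293.] [54. 45.] 8.3 topmean [ 491. -292.   45.]
[166 219  24  23 263] [175 168 163] ztop 0.038 rect [453. 290.] [51. 56.] 62.3 topmean [454. 288.  35.]
[418 219  20  63 368] [195  63  58] ztop 0.029 rect [ 411. -469.] [ 27. 192.] 73.4 topmean [ 373. -455.   24.]
[303 229  14  13 142] [55 67 94] ztop 0.066 rect [ 445. -109.] [33. 34.] 2.4 topmean [ 445. -109.   62.]
[236 236  11  11  87] [121 118 116] ztop 0.016 rect [425.  95.] [28. 27.] 76.6 topmean [425.  94.  12.]
[323 251  16  12 159] [117  76  51] ztop 0.065 rect [ 383. -171.] [33. 33.] 88.3 topmean [ 383. -172.   
[... 298 characters left out ...]
7] ztop 0.040 rect [ 634. -397.] [151. 112.] 15.3 topmean [ 634. -377.   35.]
[187 112  20  22 295] [80 63 50] ztop 0.049 rect [ 495. -295.] [55. 65.] 41.1 topmean [ 492. -288.   44.]
[ 144  153  142  106 7483] [95 96 91] ztop 0.054 rect [657. -27.] [241. 302.] 7.6 topmean [747.   4.  55.]
[300 171  14  14 110] [98 94 89] ztop 0.023 rect [426.  96.] [30. 29.] 72.6 topmean [425.  96.  15.]
[347 209  30  29 526] [119 113 107] ztop 0.038 rect [455. 289.] [52. 53.] 63.8 topmean [457. 291.  35.]
[305 255  24  24 472] [53 54 50] ztop 0.024 rect [617. 279.] [61. 53.] 40.0 topmean [622. 281.  19.]
[386 266  35  35 804] [103 100  98] ztop 0.049 rect [530. 444.] [60. 61.] 65.0 topmean [531. 445.  48.]
```

```bash
cat >> h.py <<'E'
def tf(psi): # tool rotation, degrees
    c,s=np.cos(np.radians(psi)),np.sin(np.radians(psi))
    return np.array([[c,s,0],[s,-c,0],[0,0,-1.]])
def here():
    s=bot.sense(); M=R.from_rotvec(s['tcp_rot']).as_matrix()
    return s,M,np.degrees(np.arctan2(M[1,0],M[0,0]))
def legs(*targets):
    """targets: (x,y,z,psi) of the TCP; prints each leg's row in units (/0.2 m, /90 deg) and rows needed"""
    s,M,psi=here(); p=s['tcp_pos']
    print('t %.2f now'%s['clock'],np.round(p,4),'psi %.1f'%psi,'tilt %.2f'%np.degrees(np.arccos(-M[2,2])),'open %.3f'%s['opening'],'ff %.1f'%s['finger_force'],'wf',np.round(s['wrist_force'],1))
    for t in targets:
        N=tf(t[3]); d=M.T@(np.array(t[:3])-p); w=R.from_matrix(M.T@N).as_rotvec()
        print(t,'->',np.round(np.r_[d/.2,w/(np.pi/2)],3),'rows',round(max(np.linalg.norm(d)/.0417,np.degrees(np.linalg.norm(w))/7.16),1))
        p,M=np.array(t[:3]),N
E
python3 - <<'E'
from h import *
a=7.7; 
for n in ['top','scene']:
    D=np.load(n+'0.npz'); P=cloud(n,D['p'],D['d'])
    m=(D['d']>0)&(P[...,2]>.004)&(P[...,2]<.016)&(np.hypot(P[...,0]-.66,P[...,1]+.026)<.2)
    k,l,st,_=cv2.connectedComponentsWithStats(m.astype(np.uint8)); i=1+st[1:,4].argmax()
    Q=P[l==i]; print(n,'floor z',np.median(Q[:,2]), cv2.minAreaRect((Q[:,:2]*1000).astype(np.float32)))
    A=P[(D['d']>0)&(P[...,2]>.032)&(np.hypot(P[...,0]-.66,P[...,1]+.026)<.2)]
    for a in [7.7]:
        c,s=np.cos(np.radians(a)),np.sin(np.radians(a)); X=np.array([c,s]);Y=np.array([-s,c])
        u=A[:,:2]@X; v=A[:,:2]@Y
        print('panel v range',v.min(),v.max()); 
        for lo in np.arange(-.27,.05,.03):
            k=(v>lo)&(v<lo+.03)
            if k.sum()>3: print(round(lo,2),k.sum(),np.round(np.percentile(u[k],[5,50,95]),3))
        qu=Q[:,:2]@X; qv=Q[:,:2]@Y
        print('floor u,v 1-99%',np.percentile(qu,[.5,99.5]),np.percentile(qv,[.5,99.5]))
# transformer
D=np.load('top0.npz');P=cloud('top',D['p'],D['d'])
legs((.30,-.45,.28,50),(.42,-.31,.26,80))
E
```

```text
top floor z 0.010592859455004655 ((647.6563720703125, -28.101943969726562), (204.05345153808594, 319.3167724609375), 6.9188079833984375)
panel v range -0.2649889318126018 0.03380845391503026
-0.27 31 [0.735 0.737 0.738]
-0.24 61 [0.73  0.738 0.762]
-0.21 92 [0.73  0.74  0.767]
-0.18 37 [0.737 0.737 0.738]
-0.15 41 [0.736 0.737 0.739]
-0.12 40 [0.737 0.738 0.739]
-0.09 38 [0.737 0.738 0.739]
-0.06 93 [0.72  0.737 0.753]
-0.03 96 [0.72  0.737 0.754]
0.0 37 [0.737 0.739 0.74 ]
0.03 6 [0.738 0.739 0.739]
floor u,v 1-99% [0.54017785 0.73768401] [-0.26416199  0.03423509]
scene floor z 0.011678757807103701 ((652.5948486328125, -35.75743103027344), (208.88861083984375, 330.32763671875), 7.083010196685791)
panel v range -0.26527926410477665 0.03506218719896286
-0.27 44 [0.737 0.737 0.738]
-0.24 69 [0.737 0.74  0.766]
-0.21 161 [0.738 0.745 0.768]
-0.18 72 [0.737 0.738 0.741]
-0.15 63 [0.737 0.738 0.739]
-0.12 67 [0.737 0.738 0.74 ]
-0.09 69 [0.737 0.739 0.74 ]
-0.06 128 [0.722 0.74  0.755]
-0.03 190 [0.721 0.741 0.754]
0.0 77 [0.738 0.739 0.74 ]
0.03 19 [0.737 0.739 0.74 ]
floor u,v 1-99% [0.53954692 0.73663233] [-0.26413636  0.03582814]
t 0.15 now [ 0.2382 -0.6313  0.3034] psi 20.7 tilt 0.06 open 0.998 ff 0.0 wf [ 0.8 -0.3  0.4]
(0.3, -0.45, 0.28, 50) -> [ 0.609 -0.739  0.118 -0.001 -0.    -0.326] rows 4.6
(0.42, -0.31, 0.26, 80) -> [ 0.922  0.01   0.1    0.     0.    -0.333] rows 4.4
```

```bash
python3 - <<'E'
from h import *
legs((.36,-.46,.28,50),(.491,-.292,.25,80))
E
```

```text
t 0.15 now [ 0.2382 -0.6313  0.3034] psi 20.7 tilt 0.06 open 0.998 ff 0.0 wf [ 0.8 -0.3  0.4]
(0.36, -0.46, 0.28, 50) -> [ 0.872 -0.586  0.117 -0.001 -0.    -0.326] rows 5.1
(0.491, -0.292, 0.25, 80) -> [ 1.065 -0.038  0.15   0.     0.    -0.333] rows 5.2
```

Request:
send_rows --deltas '[[[0.22, -0.15, 0.03, 0, 0, -0.08], [0.43, -0.29, 0.06, 0, 0, -0.16], [0.63, -0.42, 0.09, 0, 0, -0.24], [0.81, -0.54, 0.11, 0, 0, -0.31], [0.87, -0.59, 0.12, 0, 0, -0.326]]]' --hand -1

```text
clock: 0.57
tcp_pos: [0.3584, -0.4607, 0.28]
tcp_rot: [2.842, 1.338, 0.0]
wrist_force: [1.7, -0.7, 0.2]
opening: 1.0
finger_force: 0.0
```

Request:
send_rows --deltas '[[[0.2, -0.01, 0.03, 0, 0, -0.07], [0.4, -0.01, 0.06, 0, 0, -0.14], [0.6, -0.02, 0.09, 0, 0, -0.21], [0.8, -0.03, 0.12, 0, 0, -0.28], [0.98, -0.04, 0.15, 0, 0, -0.333]]]'

```text
clock: 0.98
tcp_pos: [0.4786, -0.3049, 0.2501]
tcp_rot: [2.4, 2.027, 0.001]
wrist_force: [1.6, -1.1, -0.1]
opening: 1.001
finger_force: 0.0
```

Request:
send_rows --deltas '[[[0.06, 0, 0, 0, 0, 0], [0.08, 0, 0, 0, 0, 0], [0.08, 0, 0, 0, 0, 0]]]'

```text
clock: 1.23
tcp_pos: [0.4802, -0.2907, 0.2502]
tcp_rot: [-2.406, -2.019, 0.0]
wrist_force: [0.2, -0.7, 0.2]
opening: 0.999
finger_force: 0.0
```

```bash
cat >> h.py <<'E'
def look(tag,cx,cy,rad,zmin=.006,zsplit=None,save=True):
    """wrist cloud round (cx,cy): world rects of what stands above zmin"""
    s=bot.sense(); p,d=bot.grab_frame('wrist'); P=cloud('wrist',p,d,s['tcp_pos'],s['tcp_rot'])
    if save:
        cv2.imwrite(f'pics/{tag}.png',p[:,:,::-1])
        np.savez(f'{tag}.npz',p=p,d=d,P=P)
    legs()
    m=(d>0)&(np.hypot(P[...,0]-cx,P[...,1]-cy)<rad)
    lo=P[m][:,2]; print('low z %.4f'%np.percentile(lo,5))
    for z0 in ([zmin] if zsplit is None else [zmin,*zsplit]):
        k,l,st,_=cv2.connectedComponentsWithStats((m&(P[...,2]>z0)).astype(np.uint8))
        for i in range(1,k):
            if st[i,4]<150: continue
            Q=P[l==i]; r=cv2.minAreaRect((Q[:,:2]*1000).astype(np.float32))
            print('z>%.3f px'%z0,st[i],'ztop %.4f'%np.percentile(Q[:,2],98),'rect c',np.round(r[0],1),'size',np.round(r[1],1),'ang',round(r[2],1),'rgb',p[l==i].mean(0).astype(int))
    return p,d,P
E
python3 - <<'E'
from h import *
look('tr1',.491,-.292,.06,.008,[.03,.04])
E
```

```text
t 1.28 now [ 0.4798 -0.2919  0.2503] psi 79.9 tilt 0.02 open 1.000 ff 0.0 wf [-0.1 -0.4 -0.3]
low z 0.0019
z>0.008 px [ 239  156   55   51 1944] ztop 0.0484 rect c [ 491.3 -293. ] size [54.4 44.5] ang 8.8 rgb [144 111  93]
z>0.008 px [  106   240   406   144 31392] ztop 0.2773 rect c [ 491.8 -288.3] size [ 34.8 119.4] ang 79.7 rgb [36 37 38]
z>0.030 px [ 239  159   55   48 1797] ztop 0.0484 rect c [ 491.3 -293. ] size [54.4 44.4] ang 8.8 rgb [145 113  96]
z>0.030 px [  106   240   406   144 31392] ztop 0.2773 rect c [ 491.8 -288.3] size [ 34.8 119.4] ang 79.7 rgb [36 37 38]
z>0.040 px [ 239  167   55   36 1128] ztop 0.0485 rect c [ 491.4 -293.9] size [54.4 24.9] ang 8.4 rgb [127 129 125]
z>0.040 px [  106   240   406   144 31392] ztop 0.2773 rect c [ 491.8 -288.3] size [ 34.8 119.4] ang 79.7 rgb [36 37 38]
```

View pics/tr1.png

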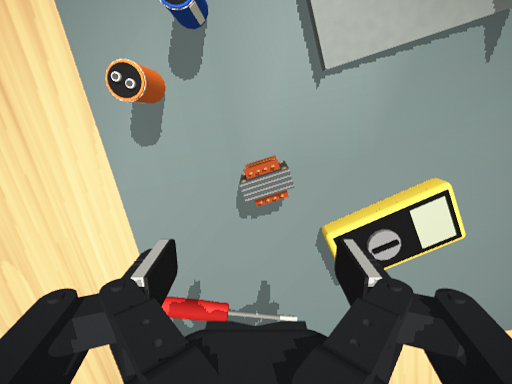

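The wrist picture shows the transformer at (267,182) with its laminations across the picture. The blue and orange cans are at the upper left, and the meter is clear at the right. I measure its centre at (0.491,-0.293), with the 54 mm axis at 8.6° and the top about 46 mm above the mat.

```bash
python3 - <<'E'
from h import *
legs((.4913,-.2933,.16,98.6),(.4913,-.2933,.078,98.6))
E
```

```text
t 1.28 now [ 0.4798 -0.2919  0.2503] psi 79.9 tilt 0.02 open 1.000 ff 0.0 wf [-0.1 -0.4 -0.3]
(0.4913, -0.2933, 0.16, 98.6) -> [ 0.003  0.058  0.452 -0.     0.    -0.208] rows 2.6
(0.4913, -0.2933, 0.078, 98.6) -> [0.   0.   0.41 0.   0.   0.  ] rows 2.0
```

Request:
send_rows --deltas '[[[0.0, 0.02, 0.16, 0, 0, -0.07], [0.0, 0.04, 0.32, 0, 0, -0.14], [0.003, 0.058, 0.45, 0, 0, -0.208], [0.003, 0.058, 0.45, 0, 0, -0.208]]]'

```text
clock: 1.62
tcp_pos: [0.4893, -0.2936, 0.1559]
tcp_rot: [-2.039, -2.382, 0.002]
wrist_force: [-1.1, 0.5, -1.2]
opening: 0.995
finger_force: 0.0
```

Request:
send_rows --deltas '[[[0, 0, 0.13, 0, 0, 0], [0, 0, 0.26, 0, 0, 0], [0, 0, 0.36, 0, 0, 0], [0, 0, 0.41, 0, 0, 0], [0, 0, 0.41, 0, 0, 0]]]'

```text
clock: 2.03
tcp_pos: [0.4907, -0.2936, 0.0775]
tcp_rot: [-2.05, -2.378, 0.002]
wrist_force: [0.2, 0.1, -0.1]
opening: 0.996
finger_force: 0.0
```

Request:
send_rows --deltas '[[[0, 0, 0, 0, 0, 0], [0, 0, 0, 0, 0, 0], [0, 0, 0, 0, 0, 0], [0, 0, 0, 0, 0, 0], [0, 0, 0, 0, 0, 0]]]' --hand 1

```text
clock: 2.45
tcp_pos: [0.4923, -0.2934, 0.0801]
tcp_rot: [2.046, 2.381, 0.0]
wrist_force: [-2.5, 0.1, 10.6]
opening: 0.62
finger_force: 62.0
```

Request:
send_rows --deltas '[[[0, 0, 0, 0, 0, 0], [0, 0, 0, 0, 0, 0], [0, 0, 0, 0, 0, 0]]]'

```text
clock: 2.7
tcp_pos: [0.4923, -0.2934, 0.0801]
tcp_rot: [2.046, 2.381, 0.0]
wrist_force: [-2.8, 0.4, 10.0]
opening: 0.624
finger_force: 62.0
```

```bash
python3 - <<'E'
from h import *
legs((.4913,-.2933,.20,98.6),(.58,-.10,.20,97.4),(.6376,.0569,.20,97.4),(.6376,.0569,.089,97.4))
E
```

```text
t 2.70 now [ 0.4923 -0.2934  0.0801] psi 98.7 tilt 0.13 open 0.624 ff 62.0 wf [-2.8  0.4 10. ]
(0.4913, -0.2933, 0.2, 98.6) -> [ 0.    -0.004 -0.6    0.001  0.001  0.001] rows 2.9
(0.58, -0.1, 0.2, 97.4) -> [0.889 0.583 0.    0.    0.    0.013] rows 5.1
(0.6376, 0.0569, 0.2, 97.4) -> [0.741 0.387 0.    0.    0.    0.   ] rows 4.0
(0.6376, 0.0569, 0.089, 97.4) -> [0.    0.    0.555 0.    0.    0.   ] rows 2.7
```

Request:
send_rows --deltas '[[[0, 0, -0.08, 0, 0, 0], [0, 0, -0.22, 0, 0, 0], [0, 0, -0.38, 0, 0, 0], [0, 0, -0.54, 0, 0, 0], [0, 0, -0.61, 0, 0, 0]]]'

```text
clock: 3.12
tcp_pos: [0.4928, -0.2933, 0.2052]
tcp_rot: [2.044, 2.379, 0.002]
wrist_force: [1.4, 0.1, -3.4]
opening: 0.623
finger_force: 64.6
```

Request:
send_rows --deltas '[[[0.1, 0.07, 0, 0, 0, 0], [0.26, 0.17, 0, 0, 0, 0], [0.42, 0.28, 0, 0, 0, 0.005], [0.58, 0.39, 0, 0, 0, 0.01], [0.74, 0.5, 0, 0, 0, 0.013]]]'

```text
clock: 3.53
tcp_pos: [0.5687, -0.1299, 0.2015]
tcp_rot: [2.072, 2.36, 0.001]
wrist_force: [2.7, -0.4, -2.8]
opening: 0.626
finger_force: 64.6
```

Request:
send_rows --deltas '[[[0.16, 0.1, 0, 0, 0, 0], [0.32, 0.19, 0, 0, 0, 0], [0.48, 0.28, 0, 0, 0, 0], [0.62, 0.36, 0, 0, 0, 0], [0.74, 0.42, 0, 0, 0, 0]]]'

```text
clock: 3.95
tcp_pos: [0.6328, 0.0291, 0.2014]
tcp_rot: [2.069, 2.363, 0.002]
wrist_force: [-0.1, -0.3, -3.3]
opening: 0.63
finger_force: 64.6
```

```bash
python3 - <<'E'
from h import *
legs((.6376,.0569,.13,97.4),(.6376,.0569,.0895,97.4))
E
```

```text
t 3.95 now [0.6328 0.0291 0.2014] psi 97.6 tilt 0.09 open 0.630 ff 64.6 wf [-0.1 -0.3 -3.3]
(0.6376, 0.0569, 0.13, 97.4) -> [ 0.134  0.042  0.357  0.001 -0.     0.002] rows 1.8
(0.6376, 0.0569, 0.0895, 97.4) -> [0.    0.    0.203 0.    0.    0.   ] rows 1.0
```

Request:
send_rows --deltas '[[[0.08, 0.03, 0.12, 0, 0, 0], [0.12, 0.04, 0.24, 0, 0, 0], [0.12, 0.04, 0.35, 0, 0, 0], [0.12, 0.04, 0.35, 0, 0, 0], [0.12, 0.04, 0.35, 0, 0, 0]]]'

```text
clock: 4.37
tcp_pos: [0.6364, 0.0509, 0.1304]
tcp_rot: [-2.071, -2.362, 0.002]
wrist_force: [1.0, -0.6, -2.1]
opening: 0.624
finger_force: 64.2
```

```bash
python3 - <<'E'
from h import *
look('pl1',.6487,-.0284,.2,.02)
legs((.6376,.0569,.0895,97.4))
E
```

```text
t 4.42 now [0.6372 0.0508 0.1316] psi 97.5 tilt 0.03 open 0.624 ff 64.2 wf [ 0.   0.2 -1.6]
low z 0.0015
z>0.020 px [    0   117   512   267 62240] ztop 0.1561 rect c [651.7  16.4] size [217.5 212.9] ang 7.6 rgb [62 58 55]
t 4.42 now [0.6372 0.0508 0.1316] psi 97.5 tilt 0.03 open 0.624 ff 64.2 wf [ 0.   0.2 -1.6]
(0.6376, 0.0569, 0.0895, 97.4) -> [0.03  0.006 0.21  0.    0.    0.001] rows 1.0
```

View pics/pl1.png

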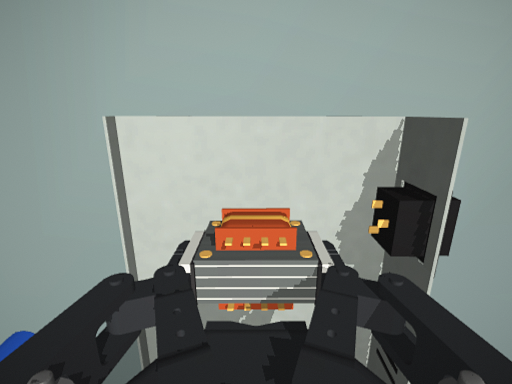

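The transformer is held square at (256,260) between the lip on the left (x≈115) and the panel on the right. It is in line with the inlet at (400,220), so I lower it.

Request:
send_rows --deltas '[[[0.03, 0.0, 0.08, 0, 0, 0], [0.03, 0.0, 0.15, 0, 0, 0], [0.03, 0.0, 0.19, 0, 0, 0], [0.03, 0.0, 0.205, 0, 0, 0], [0.03, 0.0, 0.21, 0, 0, 0]]]'

```text
clock: 4.83
tcp_pos: [0.6358, 0.0565, 0.0891]
tcp_rot: [-2.071, -2.362, 0.002]
wrist_force: [-14.3, -3.5, 27.9]
opening: 0.625
finger_force: 67.8
```

Request:
send_rows --deltas '[[[0, 0, 0, 0, 0, 0], [0, 0, 0, 0, 0, 0]]]'

```text
clock: 5.0
tcp_pos: [0.6362, 0.0566, 0.0892]
tcp_rot: [2.071, 2.362, -0.0]
wrist_force: [-5.4, -2.2, 7.1]
opening: 0.627
finger_force: 65.4
```

```bash
python3 - <<'E'
from h import *
legs((.6376,.0569,.0895,97.4))
E
```

```text
t 5.00 now [0.6362 0.0566 0.0892] psi 97.5 tilt 0.03 open 0.627 ff 65.4 wf [-5.4 -2.2  7.1]
(0.6376, 0.0569, 0.0895, 97.4) -> [ 0.001  0.007 -0.002  0.     0.     0.001] rows 0.0
```

Request:
send_rows --deltas '[[[0, 0, 0, 0, 0, 0], [0, 0, 0, 0, 0, 0], [0, 0, 0, 0, 0, 0], [0, 0, 0, 0, 0, 0], [0, 0, -0.02, 0, 0, 0]]]' --hand -1

```text
clock: 5.42
tcp_pos: [0.6358, 0.0571, 0.0919]
tcp_rot: [-2.07, -2.362, 0.001]
wrist_force: [-0.6, 1.0, -0.4]
opening: 0.999
finger_force: 0.0
```

Request:
send_rows --deltas '[[[0, 0, -0.12, 0, 0, 0], [0, 0, -0.3, 0, 0, 0], [0, 0, -0.5, 0, 0, 0], [0, 0, -0.68, 0, 0, 0], [0, 0, -0.78, 0, 0, 0]]]'

```text
clock: 5.83
tcp_pos: [0.637, 0.0576, 0.2531]
tcp_rot: [2.069, 2.361, 0.005]
wrist_force: [0.5, 0.2, -0.2]
opening: 1.003
finger_force: 0.0
```

```bash
python3 - <<'E'
from h import *
look('pl2',.6376,.0569,.06,.02,[.04])
legs((.55,.17,.25,105),(.455,.29,.25,110))
E
```

```text
t 5.88 now [0.638  0.0577 0.2558] psi 97.5 tilt 0.45 open 0.997 ff 0.0 wf [2.5 0.7 4.2]
low z 0.0108
z>0.020 px [ 227  160   54   45 2035] ztop 0.0573 rect c [636.   57.4] size [54.4 44.5] ang 7.3 rgb [144 110  92]
z>0.020 px [   79   240   356   144 27571] ztop 0.2803 rect c [637.   61.6] size [119.9  34.1] ang 7.4 rgb [37 38 39]
z>0.020 px [460 349  49  35 826] ztop 0.2751 rect c [694.6  70.6] size [ 2.6 16. ] ang 14.3 rgb [18 19 20]
z>0.020 px [ 11 368  32  16 188] ztop 0.2740 rect c [578.3  57.5] size [ 1.6 11.9] ang 1.7 rgb [21 22 23]
z>0.040 px [ 227  163   54   42 1882] ztop 0.0574 rect c [636.   57.2] size [54.4 44.2] ang 7.3 rgb [145 112  95]
z>0.040 px [   79   240   356   144 27571] ztop 0.2803 rect c [637.   61.6] size [119.9  34.1] ang 7.4 rgb [37 38 39]
z>0.040 px [460 349  49  35 826] ztop 0.2751 rect c [694.6  70.6] size [ 2.6 16. ] ang 14.3 rgb [18 19 20]
z>0.040 px [ 11 368  32  16 188] ztop 0.2740 rect c [578.3  57.5] size [ 1.6 11.9] ang 1.7 rgb [21 22 23]
t 5.88 now [0.638  0.0577 0.2558] psi 97.5 tilt 0.45 open 0.997 ff 0.0 wf [2.5 0.7 4.2]
(0.55, 0.17, 0.25, 105) -> [ 0.614 -0.363  0.026  0.005  0.    -0.083] rows 3.4
(0.455, 0.29, 0.25, 110) -> [ 0.702 -0.304  0.     0.     0.    -0.056] rows 3.7
```

Request:
send_rows --deltas '[[[0.1, -0.06, 0.01, 0, 0, -0.02], [0.26, -0.15, 0.01, 0, 0, -0.04], [0.42, -0.25, 0.02, 0, 0, -0.06], [0.57, -0.33, 0.03, 0, 0, -0.08], [0.614, -0.363, 0.03, 0, 0, -0.083]]]'

```text
clock: 6.3
tcp_pos: [0.5449, 0.1738, 0.2423]
tcp_rot: [-1.903, -2.498, -0.001]
wrist_force: [0.6, 0.7, 0.3]
opening: 0.998
finger_force: 0.0
```

Request:
send_rows --deltas '[[[0.18, -0.08, 0, 0, 0, -0.02], [0.36, -0.16, 0, 0, 0, -0.04], [0.54, -0.24, 0, 0, 0, -0.056], [0.67, -0.29, 0, 0, 0, -0.056], [0.7, -0.3, 0, 0, 0, -0.056]]]'

```text
clock: 6.72
tcp_pos: [0.4507, 0.293, 0.2428]
tcp_rot: [-1.793, -2.578, -0.002]
wrist_force: [0.4, -0.1, -0.3]
opening: 0.997
finger_force: 0.0
```

```bash
python3 - <<'E'
from h import *
look('hs1',.455,.29,.05,.008,[.03])
E
```

```text
t 6.77 now [0.4516 0.2922 0.2427] psi 110.3 tilt 0.07 open 1.002 ff 0.0 wf [-0.2  0.3  0.4]
low z 0.0021
z>0.008 px [ 226  153   66   68 2053] ztop 0.0381 rect c [455.5 289.1] size [50.2 50.4] ang 63.3 rgb [205 202 194]
z>0.008 px [  111   240   297   144 23019] ztop 0.2702 rect c [452.3 297.7] size [99.7 34.3] ang 19.8 rgb [31 31 33]
z>0.030 px [226 156  41  40 456] ztop 0.0383 rect c [438.  297.9] size [50.  11.2] ang 63.3 rgb [228 224 217]
z>0.030 px [251 182  41  39 525] ztop 0.0384 rect c [472.8 280.3] size [49.9 11.7] ang 63.2 rgb [212 208 200]
z>0.030 px [  111   240   297   144 23019] ztop 0.2702 rect c [452.3 297.7] size [99.7 34.3] ang 19.8 rgb [31 31 33]
```

View pics/hs1.png

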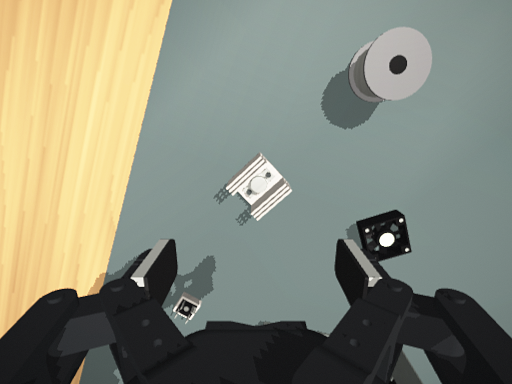

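The heat sink is at (259,187), with its fins running along 63.3° in the world frame. The reel is at (398,65), the fan at (385,237) and the rectifier at (186,306), all well clear. I close across -26.7°, so ψ = 63.3°.

```bash
python3 - <<'E'
from h import *
legs((.4555,.2891,.15,63.3),(.4555,.2891,.076,63.3))
E
```

```text
t 6.77 now [0.4516 0.2922 0.2427] psi 110.3 tilt 0.07 open 1.002 ff 0.0 wf [-0.2  0.3  0.4]
(0.4555, 0.2891, 0.15, 63.3) -> [-0.022  0.013  0.464 -0.    -0.001  0.522] rows 6.6
(0.4555, 0.2891, 0.076, 63.3) -> [0.   0.   0.37 0.   0.   0.  ] rows 1.8
```

Request:
send_rows --deltas '[[[0, 0, 0.06, 0, 0, 0.07], [-0.01, 0, 0.13, 0, 0, 0.145], [-0.015, 0.01, 0.2, 0, 0, 0.22], [-0.02, 0.013, 0.27, 0, 0, 0.295], [-0.022, 0.013, 0.34, 0, 0, 0.37]]]'

```text
clock: 7.18
tcp_pos: [0.459, 0.2844, 0.1736]
tcp_rot: [2.47, 1.94, 0.0]
wrist_force: [-0.6, 0.4, 0.3]
opening: 0.998
finger_force: 0.0
```

Request:
send_rows --deltas '[[[0, 0, 0.07, 0, 0, 0.075], [0, 0, 0.12, 0, 0, 0.152], [0, 0, 0.12, 0, 0, 0.152], [0, 0, 0.12, 0, 0, 0.152]]]'

```text
clock: 7.52
tcp_pos: [0.4582, 0.2851, 0.1501]
tcp_rot: [2.675, 1.647, -0.002]
wrist_force: [0.7, -0.5, 0.6]
opening: 1.001
finger_force: 0.0
```

```bash
python3 - <<'E'
from h import *
legs((.4555,.2891,.076,63.3))
E
```

```text
t 7.52 now [0.4582 0.2851 0.1501] psi 63.2 tilt 0.06 open 1.001 ff 0.0 wf [ 0.7 -0.5  0.6]
(0.4555, 0.2891, 0.076, 63.3) -> [ 0.012 -0.021  0.371 -0.     0.001 -0.001] rows 1.8
```

Request:
send_rows --deltas '[[[0.012, -0.021, 0.1, 0, 0, 0], [0.012, -0.021, 0.22, 0, 0, 0], [0.012, -0.021, 0.32, 0, 0, 0], [0.012, -0.021, 0.37, 0, 0, 0], [0.012, -0.021, 0.37, 0, 0, 0]]]'

```text
clock: 7.93
tcp_pos: [0.4549, 0.2892, 0.0752]
tcp_rot: [-2.676, -1.646, 0.003]
wrist_force: [-1.4, 0.1, 0.4]
opening: 1.002
finger_force: 0.0
```

Request:
send_rows --deltas '[[[0, 0, 0, 0, 0, 0], [0, 0, 0, 0, 0, 0], [0, 0, 0, 0, 0, 0], [0, 0, 0, 0, 0, 0], [0, 0, 0, 0, 0, 0]]]' --hand 1

```text
clock: 8.35
tcp_pos: [0.4558, 0.2902, 0.0778]
tcp_rot: [2.677, 1.643, 0.003]
wrist_force: [-0.4, -1.3, 10.0]
opening: 0.577
finger_force: 61.9
```

Request:
send_rows --deltas '[[[0, 0, 0, 0, 0, 0], [0, 0, 0, 0, 0, 0], [0, 0, -0.06, 0, 0, 0], [0, 0, -0.2, 0, 0, 0], [0, 0, -0.36, 0, 0, 0]]]'

```text
clock: 8.77
tcp_pos: [0.4543, 0.2895, 0.1492]
tcp_rot: [-2.677, -1.644, 0.004]
wrist_force: [1.2, 0.4, -0.2]
opening: 0.578
finger_force: 62.5
```

Request:
send_rows --deltas '[[[0, 0, -0.14, 0, 0, 0], [0, 0, -0.25, 0, 0, 0], [0, 0, -0.28, 0, 0, 0], [0, 0, -0.28, 0, 0, 0], [0, 0, -0.28, 0, 0, 0]]]'

```text
clock: 9.18
tcp_pos: [0.455, 0.2896, 0.2045]
tcp_rot: [2.678, 1.643, 0.001]
wrist_force: [-0.8, -0.6, -2.3]
opening: 0.573
finger_force: 62.5
```

```bash
python3 - <<'E'
from h import *
legs((.52,.15,.21,80),(.60,.01,.21,97.4),(.6598,-.1137,.21,97.4),(.6598,-.1137,.13,97.4))
E
```

```text
t 9.18 now [0.455  0.2896 0.2045] psi 63.1 tilt 0.03 open 0.573 ff 62.5 wf [-0.8 -0.6 -2.3]
(0.52, 0.15, 0.21, 80) -> [-0.475  0.606 -0.028  0.    -0.    -0.188] rows 3.7
(0.6, 0.01, 0.21, 97.4) -> [-0.62   0.515  0.     0.     0.    -0.193] rows 3.9
(0.6598, -0.1137, 0.21, 97.4) -> [-0.652  0.217  0.     0.     0.     0.   ] rows 3.3
(0.6598, -0.1137, 0.13, 97.4) -> [0.  0.  0.4 0.  0.  0. ] rows 1.9
```

Request:
send_rows --deltas '[[[-0.08, 0.1, -0.01, 0, 0, -0.03], [-0.2, 0.25, -0.02, 0, 0, -0.08], [-0.32, 0.4, -0.03, 0, 0, -0.13], [-0.43, 0.55, -0.03, 0, 0, -0.17], [-0.475, 0.606, -0.03, 0, 0, -0.188]]]'

```text
clock: 9.6
tcp_pos: [0.5214, 0.145, 0.2087]
tcp_rot: [2.407, 2.018, -0.005]
wrist_force: [0.8, 0.3, -1.3]
opening: 0.575
finger_force: 62.6
```

Request:
send_rows --deltas '[[[-0.12, 0.1, 0, 0, 0, -0.04], [-0.26, 0.21, 0, 0, 0, -0.08], [-0.4, 0.33, 0, 0, 0, -0.12], [-0.54, 0.45, 0, 0, 0, -0.16], [-0.62, 0.515, 0, 0, 0, -0.193]]]'

```text
clock: 10.02
tcp_pos: [0.6008, 0.0059, 0.2084]
tcp_rot: [-2.074, -2.359, 0.004]
wrist_force: [-0.6, -0.0, -1.7]
opening: 0.572
finger_force: 62.6
```

Request:
send_rows --deltas '[[[-0.15, 0.05, 0, 0, 0, 0], [-0.32, 0.11, 0, 0, 0, 0], [-0.48, 0.16, 0, 0, 0, 0], [-0.6, 0.2, 0, 0, 0, 0], [-0.652, 0.217, 0, 0, 0, 0]]]'

```text
clock: 10.43
tcp_pos: [0.6598, -0.1179, 0.208]
tcp_rot: [-2.078, -2.354, 0.004]
wrist_force: [-0.7, -0.8, -2.1]
opening: 0.575
finger_force: 62.6
```

Request:
send_rows --deltas '[[[0, 0, 0.1, 0, 0, 0], [0, 0, 0.24, 0, 0, 0], [0, 0, 0.35, 0, 0, 0], [0, 0, 0.4, 0, 0, 0], [0, 0, 0.4, 0, 0, 0]]]'

```text
clock: 10.85
tcp_pos: [0.6579, -0.1128, 0.1268]
tcp_rot: [-2.07, -2.357, 0.004]
wrist_force: [0.1, -0.2, -1.7]
opening: 0.577
finger_force: 62.6
```

```bash
python3 - <<'E'
from h import *
s=look('pl3',.6376,.0569,.05,.02)
legs((.6598,-.1137,.0875,97.4))
E
```

```text
t 10.90 now [ 0.6589 -0.1129  0.1288] psi 97.4 tilt 0.18 open 0.572 ff 62.6 wf [ 0.7 -0.3 -0.4]
low z 0.0099
t 10.90 now [ 0.6589 -0.1129  0.1288] psi 97.4 tilt 0.18 open 0.572 ff 62.6 wf [ 0.7 -0.3 -0.4]
(0.6598, -0.1137, 0.0875, 97.4) -> [-0.005  0.004  0.207 -0.002 -0.001 -0.   ] rows 1.0
```

View pics/pl3.png

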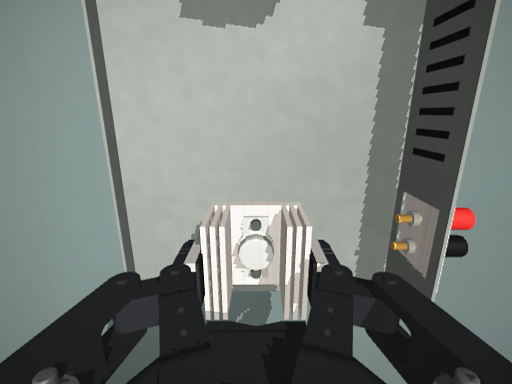

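The heat sink is held square at (256,265), with the terminal studs at (405,232) off to its right. I lower it and release.

Request:
send_rows --deltas '[[[-0.005, 0.004, 0.07, 0, 0, 0], [-0.005, 0.004, 0.14, 0, 0, 0], [-0.005, 0.004, 0.18, 0, 0, 0], [-0.005, 0.004, 0.2, 0, 0, 0], [-0.005, 0.004, 0.207, 0, 0, 0]]]'

```text
clock: 11.32
tcp_pos: [0.6602, -0.1143, 0.088]
tcp_rot: [-2.074, -2.359, 0.001]
wrist_force: [-0.5, 0.7, -1.4]
opening: 0.576
finger_force: 62.6
```

Request:
send_rows --deltas '[[[0, 0, 0, 0, 0, 0], [0, 0, 0, 0, 0, 0]]]'

```text
clock: 11.48
tcp_pos: [0.6609, -0.1144, 0.0893]
tcp_rot: [2.074, 2.359, 0.001]
wrist_force: [0.0, -0.0, -1.3]
opening: 0.575
finger_force: 62.6
```

Request:
send_rows --deltas '[[[0, 0, 0, 0, 0, 0], [0, 0, 0, 0, 0, 0], [0, 0, 0, 0, 0, 0], [0, 0, 0, 0, 0, 0], [0, 0, -0.02, 0, 0, 0]]]' --hand -1

```text
clock: 11.9
tcp_pos: [0.6603, -0.1144, 0.0926]
tcp_rot: [-2.074, -2.359, 0.001]
wrist_force: [-1.2, 0.3, 0.3]
opening: 1.0
finger_force: 0.0
```

Request:
send_rows --deltas '[[[0, 0, -0.12, 0, 0, 0], [0, 0, -0.3, 0, 0, 0], [0, 0, -0.5, 0, 0, 0], [0, 0, -0.68, 0, 0, 0], [0, 0, -0.78, 0, 0, 0]]]'

```text
clock: 12.32
tcp_pos: [0.6617, -0.1143, 0.254]
tcp_rot: [2.072, 2.356, 0.004]
wrist_force: [1.5, -0.9, 0.4]
opening: 1.003
finger_force: 0.0
```

Request:
send_rows --deltas '[[[0, 0, 0, 0, 0, 0], [0, 0, 0, 0, 0, 0]]]'

```text
clock: 12.48
tcp_pos: [0.661, -0.1145, 0.2507]
tcp_rot: [2.073, 2.357, 0.002]
wrist_force: [0.3, -1.6, -1.1]
opening: 0.998
finger_force: 0.0
```

```bash
python3 - <<'E'
from h import *
look('pl4',.6598,-.1137,.055,.02,[.037])
legs((.55,0,.25,97.4),(.4255,.095,.22,102))
E
```

```text
t 12.53 now [ 0.6605 -0.1145  0.2491] psi 97.3 tilt 0.03 open 0.999 ff 0.0 wf [ 0.3  0.2 -0.5]
low z 0.0109
z>0.020 px [231 159  12  50 527] ztop 0.0474 rect c [ 641.8 -118.5] size [11.  50.5] ang 7.4 rgb [219 215 208]
z>0.020 px [267 158  13  51 550] ztop 0.0473 rect c [ 680.4 -113.4] size [11.1 50.4] ang 7.3 rgb [210 207 200]
z>0.020 px [246 165  18  31 303] ztop 0.0283 rect c [ 661.2 -115.9] size [19.2 33.9] ang 27.9 rgb [207 207 201]
z>0.020 px [   91   240   321   144 25654] ztop 0.2779 rect c [ 659.4 -110.5] size [110.   34.5] ang 7.0 rgb [36 37 38]
z>0.037 px [   91   240   321   144 25654] ztop 0.2779 rect c [ 659.4 -110.5] size [110.   34.5] ang 7.0 rgb [36 37 38]
t 12.53 now [ 0.6605 -0.1145  0.2491] psi 97.3 tilt 0.03 open 0.999 ff 0.0 wf [ 0.3  0.2 -0.5]
(0.55, 0, 0.25, 97.4) -> [ 0.638 -0.475 -0.005  0.     0.    -0.001] rows 3.8
(0.4255, 0.095, 0.22, 102) -> [ 0.551 -0.556  0.15   0.     0.    -0.051] rows 3.8
```

Request:
send_rows --deltas '[[[0.1, -0.07, 0, 0, 0, 0], [0.26, -0.19, 0, 0, 0, 0], [0.42, -0.31, 0, 0, 0, 0], [0.57, -0.42, 0, 0, 0, 0], [0.638, -0.475, 0, 0, 0, 0]]]'

```text
clock: 12.95
tcp_pos: [0.5466, 0.0033, 0.2476]
tcp_rot: [-2.069, -2.361, 0.003]
wrist_force: [1.2, -0.0, 0.4]
opening: 1.0
finger_force: 0.0
```

Request:
send_rows --deltas '[[[0.12, -0.12, 0.03, 0, 0, -0.02], [0.26, -0.26, 0.07, 0, 0, -0.03], [0.4, -0.4, 0.11, 0, 0, -0.05], [0.51, -0.52, 0.14, 0, 0, -0.05], [0.551, -0.556, 0.15, 0, 0, -0.05]]]'

```text
clock: 13.37
tcp_pos: [0.4212, 0.0967, 0.2171]
tcp_rot: [-1.975, -2.44, 0.005]
wrist_force: [0.3, -0.5, -0.2]
opening: 1.0
finger_force: 0.0
```

Request:
send_rows --deltas '[[[0, 0, 0, 0, 0, 0], [0, 0, 0, 0, 0, 0]]]'

```text
clock: 13.53
tcp_pos: [0.4256, 0.095, 0.2185]
tcp_rot: [-1.979, -2.439, 0.001]
wrist_force: [-0.1, 0.1, -0.0]
opening: 0.999
finger_force: 0.0
```

```bash
python3 - <<'E'
from h import *
look('re1',.4255,.095,.04,.006,[.015])
E
```

```text
t 13.58 now [0.4262 0.0946 0.2187] psi 101.8 tilt 0.02 open 0.998 ff 0.0 wf [0.4 0.7 0.1]
low z 0.0018
z>0.006 px [239 167  34  34 697] ztop 0.0240 rect c [425.1  95.2] size [28.1 27.8] ang 77.5 rgb [139 137 133]
z>0.006 px [  119   296   273    88 17122] ztop 0.2460 rect c [423.9 102.5] size [79.8 26.9] ang 12.2 rgb [26 28 29]
z>0.015 px [  119   296   273    88 17122] ztop 0.2460 rect c [423.9 102.5] size [79.8 26.9] ang 12.2 rgb [26 28 29]
```

View pics/re1.png

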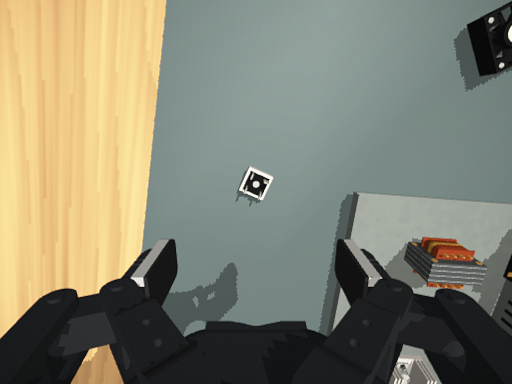

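The rectifier is at (256,184), measured at (0.425,0.095) with its sides at 77.5° and -12.5°. Nothing is near it. I take it at ψ = 77.5°.

```bash
python3 - <<'E'
from h import *
legs((.4251,.0952,.13,77.5),(.4251,.0952,.0748,77.5))
E
```

```text
t 13.58 now [0.4262 0.0946 0.2187] psi 101.8 tilt 0.02 open 0.998 ff 0.0 wf [0.4 0.7 0.1]
(0.4251, 0.0952, 0.13, 77.5) -> [ 0.004 -0.005  0.443 -0.    -0.     0.27 ] rows 3.4
(0.4251, 0.0952, 0.0748, 77.5) -> [0.    0.    0.276 0.    0.    0.   ] rows 1.3
```

Request:
send_rows --deltas '[[[0.004, -0.005, 0.12, 0, 0, 0.07], [0.004, -0.005, 0.25, 0, 0, 0.145], [0.004, -0.005, 0.36, 0, 0, 0.22], [0.004, -0.005, 0.44, 0, 0, 0.27], [0.004, -0.005, 0.44, 0, 0, 0.27]]]'

```text
clock: 14.0
tcp_pos: [0.4241, 0.0946, 0.1282]
tcp_rot: [-2.453, -1.959, 0.006]
wrist_force: [-1.2, -1.0, -0.1]
opening: 1.002
finger_force: 0.0
```

Request:
send_rows --deltas '[[[0, 0, 0, 0, 0, 0], [0, 0, 0, 0, 0, 0]]]'

```text
clock: 14.17
tcp_pos: [0.4253, 0.0955, 0.1316]
tcp_rot: [2.447, 1.97, 0.001]
wrist_force: [0.6, -0.0, 0.4]
opening: 1.002
finger_force: 0.0
```

```bash
python3 - <<'E'
from h import *
legs((.4251,.0952,.0748,77.5))
E
```

```text
t 14.17 now [0.4253 0.0955 0.1316] psi 77.7 tilt 0.03 open 1.002 ff 0.0 wf [ 0.6 -0.   0.4]
(0.4251, 0.0952, 0.0748, 77.5) -> [-0.002 -0.001  0.284  0.    -0.     0.002] rows 1.4
```

Request:
send_rows --deltas '[[[0, 0, 0.1, 0, 0, 0], [0, 0, 0.2, 0, 0, 0], [0, 0, 0.26, 0, 0, 0], [0, 0, 0.284, 0, 0, 0], [0, 0, 0.284, 0, 0, 0]]]'

```text
clock: 14.58
tcp_pos: [0.4249, 0.0955, 0.0742]
tcp_rot: [-2.448, -1.969, 0.0]
wrist_force: [-1.1, 0.1, 0.1]
opening: 1.001
finger_force: 0.0
```

Request:
send_rows --deltas '[[[0, 0, 0, 0, 0, 0], [0, 0, 0, 0, 0, 0], [0, 0, 0, 0, 0, 0], [0, 0, 0, 0, 0, 0], [0, 0, 0, 0, 0, 0]]]' --hand 1

```text
clock: 15.0
tcp_pos: [0.4249, 0.0957, 0.0747]
tcp_rot: [2.449, 1.967, 0.001]
wrist_force: [-9.8, -3.8, 45.5]
opening: 0.308
finger_force: 58.2
```

Request:
send_rows --deltas '[[[0, 0, 0, 0, 0, 0], [0, 0, 0, 0, 0, 0], [0, 0, 0, 0, 0, 0], [0, 0, 0, 0, 0, 0]]]'

```text
clock: 15.33
tcp_pos: [0.4248, 0.0957, 0.0748]
tcp_rot: [2.449, 1.967, 0.001]
wrist_force: [-3.5, -1.3, 19.0]
opening: 0.306
finger_force: 58.1
```

Request:
send_rows --deltas '[[[0, 0, -0.06, 0, 0, 0], [0, 0, -0.2, 0, 0, 0], [0, 0, -0.36, 0, 0, 0], [0, 0, -0.45, 0, 0, 0], [0, 0, -0.5, 0, 0, 0]]]'

```text
clock: 15.75
tcp_pos: [0.4253, 0.0958, 0.1765]
tcp_rot: [2.448, 1.966, 0.004]
wrist_force: [0.5, 0.8, 0.2]
opening: 0.307
finger_force: 60.3
```

```bash
python3 - <<'E'
from h import *
s,M,_=here()
p=s['tcp_pos']+M@np.array([0,0,.073])
look('re2',p[0],p[1],.05,.06)
legs((.54,.04,.20,97.4),(.6446,-.0015,.20,97.4),(.6446,-.0015,.13,97.4))
E
```

```text
t 15.80 now [0.4256 0.0958 0.177 ] psi 77.5 tilt 0.22 open 0.308 ff 60.3 wf [2.5 0.5 2.1]
low z 0.0018
z>0.060 px [   59   222   394   162 37171] ztop 0.2032 rect c [426.1  98.9] size [35.9 99.3] ang 77.5 rgb [45 46 47]
t 15.80 now [0.4256 0.0958 0.177 ] psi 77.5 tilt 0.22 open 0.308 ff 60.3 wf [2.5 0.5 2.1]
(0.54, 0.04, 0.2, 97.4) -> [-0.149  0.619 -0.113  0.002 -0.    -0.221] rows 3.1
(0.6446, -0.0015, 0.2, 97.4) -> [-0.273  0.492  0.     0.     0.     0.   ] rows 2.7
(0.6446, -0.0015, 0.13, 97.4) -> [0.   0.   0.35 0.   0.   0.  ] rows 1.7
```

View pics/re2.png

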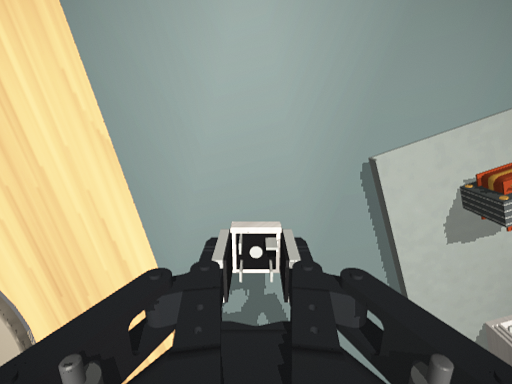

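The rectifier is held squarely at (256,250), so I carry it over.

Request:
send_rows --deltas '[[[-0.03, 0.1, -0.05, 0, 0, -0.04], [-0.06, 0.25, -0.08, 0, 0, -0.1], [-0.1, 0.42, -0.11, 0, 0, -0.16], [-0.14, 0.57, -0.113, 0, 0, -0.21], [-0.149, 0.619, -0.113, 0, 0, -0.221]]]'

```text
clock: 16.22
tcp_pos: [0.5422, 0.0371, 0.196]
tcp_rot: [2.07, 2.362, 0.001]
wrist_force: [-1.6, -0.2, -0.8]
opening: 0.312
finger_force: 60.3
```

Request:
send_rows --deltas '[[[-0.07, 0.12, 0, 0, 0, 0], [-0.15, 0.26, 0, 0, 0, 0], [-0.22, 0.4, 0, 0, 0, 0], [-0.273, 0.492, 0, 0, 0, 0], [-0.273, 0.492, 0, 0, 0, 0]]]'

```text
clock: 16.63
tcp_pos: [0.6464, -0.0038, 0.1948]
tcp_rot: [2.076, 2.358, -0.001]
wrist_force: [-2.4, 0.1, -0.3]
opening: 0.305
finger_force: 60.4
```

Request:
send_rows --deltas '[[[0, 0, 0.1, 0, 0, 0], [0, 0, 0.22, 0, 0, 0], [0, 0, 0.31, 0, 0, 0], [0, 0, 0.35, 0, 0, 0], [0, 0, 0.35, 0, 0, 0]]]'

```text
clock: 17.05
tcp_pos: [0.6422, -0.0014, 0.124]
tcp_rot: [-2.07, -2.359, 0.004]
wrist_force: [-0.3, 0.4, 0.0]
opening: 0.304
finger_force: 60.4
```

Request:
send_rows --deltas '[[[0, 0, 0, 0, 0, 0], [0, 0, 0, 0, 0, 0]]]'

```text
clock: 17.22
tcp_pos: [0.6441, -0.0013, 0.1276]
tcp_rot: [2.072, 2.36, 0.001]
wrist_force: [0.1, 0.4, 0.5]
opening: 0.305
finger_force: 60.4
```

```bash
python3 - <<'E'
from h import *
legs((.6445,-.0016,.0845,97.4))
E
```

```text
t 17.22 now [ 0.6441 -0.0013  0.1276] psi 97.4 tilt 0.06 open 0.305 ff 60.4 wf [0.1 0.4 0.5]
(0.6445, -0.0016, 0.0845, 97.4) -> [-0.002  0.002  0.215  0.001  0.     0.   ] rows 1.0
```

Request:
send_rows --deltas '[[[0, 0, 0.07, 0, 0, 0], [0, 0, 0.14, 0, 0, 0], [0, 0, 0.185, 0, 0, 0], [0, 0, 0.205, 0, 0, 0], [0, 0, 0.215, 0, 0, 0]]]'

```text
clock: 17.63
tcp_pos: [0.643, -0.0016, 0.0838]
tcp_rot: [-2.072, -2.36, 0.003]
wrist_force: [-21.9, -2.6, 48.3]
opening: 0.305
finger_force: 66.0
```

Request:
send_rows --deltas '[[[0, 0, 0, 0, 0, 0], [0, 0, 0, 0, 0, 0], [0, 0, 0, 0, 0, 0]]]'

```text
clock: 17.88
tcp_pos: [0.643, -0.0016, 0.084]
tcp_rot: [-2.072, -2.36, 0.002]
wrist_force: [-9.2, -0.8, 13.6]
opening: 0.303
finger_force: 62.0
```

Request:
send_rows --deltas '[[[0, 0, 0, 0, 0, 0], [0, 0, 0, 0, 0, 0], [0, 0, 0, 0, 0, 0], [0, 0, 0, 0, 0, 0], [0, 0, -0.02, 0, 0, 0]]]' --hand -1

```text
clock: 18.3
tcp_pos: [0.6433, -0.0016, 0.087]
tcp_rot: [-2.072, -2.36, 0.001]
wrist_force: [0.2, -0.9, 0.8]
opening: 0.986
finger_force: 0.0
```

Request:
send_rows --deltas '[[[0, 0, 0, 0, 0, 0], [0, 0, -0.15, 0, 0, 0], [0, 0, -0.35, 0, 0, 0], [0, 0, -0.55, 0, 0, 0], [0, 0, -0.75, 0, 0, 0]]]'

```text
clock: 18.72
tcp_pos: [0.6433, -0.0014, 0.2395]
tcp_rot: [-2.072, -2.361, 0.0]
wrist_force: [0.7, -0.9, 0.2]
opening: 0.999
finger_force: 0.0
```

Request:
send_rows --deltas '[[[0, 0, -0.1, 0, 0, 0], [0, 0, -0.15, 0, 0, 0], [0, 0, -0.15, 0, 0, 0], [0, 0, -0.15, 0, 0, 0]]]'

```text
clock: 19.05
tcp_pos: [0.6435, -0.0017, 0.2672]
tcp_rot: [2.073, 2.361, -0.0]
wrist_force: [-0.3, -0.7, -0.4]
opening: 1.002
finger_force: 0.0
```

```bash
python3 - <<'E'
from h import *
look('pl5',.6445,-.0016,.035,.013,[.015])
legs((.55,-.06,.27,97.4),(.445,-.109,.27,97.4))
E
```

```text
t 19.10 now [ 0.6431 -0.0017  0.2663] psi 97.4 tilt 0.10 open 1.001 ff 0.0 wf [-0.2  0.4  0.5]
low z 0.0111
z>0.013 px [243 164  24  24 551] ztop 0.0333 rect c [642.1  -2.2] size [28.1 27.9] ang 7.8 rgb [145 143 140]
z>0.013 px [  126   300   260    84 14773] ztop 0.2949 rect c [642.5  13.2] size [65.3 13. ] ang 7.3 rgb [30 32 33]
z>0.015 px [244 164  23  24 550] ztop 0.0333 rect c [642.8  -2.2] size [26.7 27.9] ang 7.8 rgb [145 143 140]
z>0.015 px [  126   300   260    84 14773] ztop 0.2949 rect c [642.5  13.2] size [65.3 13. ] ang 7.3 rgb [30 32 33]
t 19.10 now [ 0.6431 -0.0017  0.2663] psi 97.4 tilt 0.10 open 1.001 ff 0.0 wf [-0.2  0.4  0.5]
(0.55, -0.06, 0.27, 97.4) -> [-0.229 -0.499 -0.018 -0.001 -0.     0.   ] rows 2.6
(0.445, -0.109, 0.27, 97.4) -> [-0.175 -0.552  0.     0.     0.     0.   ] rows 2.8
```

Request:
send_rows --deltas '[[[-0.06, -0.12, 0, 0, 0, 0], [-0.13, -0.28, -0.01, 0, 0, 0], [-0.2, -0.43, -0.02, 0, 0, 0], [-0.27, -0.6, -0.02, 0, 0, 0], [-0.34, -0.76, -0.02, 0, 0, 0]]]'

```text
clock: 19.52
tcp_pos: [0.4994, -0.0893, 0.2698]
tcp_rot: [-2.071, -2.359, 0.002]
wrist_force: [1.3, -1.0, 0.6]
opening: 1.0
finger_force: 0.0
```

Request:
send_rows --deltas '[[[-0.04, -0.17, 0, 0, 0, 0], [-0.06, -0.27, 0, 0, 0, 0], [-0.064, -0.29, 0, 0, 0, 0], [-0.064, -0.29, 0, 0, 0, 0], [-0.064, -0.29, 0, 0, 0, 0]]]'

```text
clock: 19.93
tcp_pos: [0.4462, -0.1087, 0.2711]
tcp_rot: [-2.072, -2.36, 0.0]
wrist_force: [-0.3, 0.7, -0.8]
opening: 0.998
finger_force: 0.0
```

```bash
python3 - <<'E'
from h import *
look('ca1',.445,-.109,.04,.008,[.055])
legs((.445,-.109,.15,97.4),(.445,-.109,.094,97.4))
E
```

```text
t 19.98 now [ 0.4465 -0.1085  0.2711] psi 97.5 tilt 0.05 open 1.000 ff 0.0 wf [ 0.1 -0.5  1.5]
low z 0.0022
z>0.008 px [ 239  160   33   40 1019] ztop 0.0668 rect c [ 445.  -108.7] size [35.  34.7] ang 47.9 rgb [ 60  75 109]
z>0.008 px [  117   294   273    90 17074] ztop 0.2986 rect c [ 443.7 -101.3] size [79.8 27.9] ang 9.4 rgb [27 29 30]
z>0.055 px [239 167  33  33 837] ztop 0.0670 rect c [ 445.  -108.7] size [35.  34.7] ang 47.9 rgb [ 63  75 101]
z>0.055 px [  117   294   273    90 17074] ztop 0.2986 rect c [ 443.7 -101.3] size [79.8 27.9] ang 9.4 rgb [27 29 30]
t 19.98 now [ 0.4465 -0.1085  0.2711] psi 97.5 tilt 0.05 open 1.000 ff 0.0 wf [ 0.1 -0.5  1.5]
(0.445, -0.109, 0.15, 97.4) -> [-0.002 -0.008  0.606 -0.    -0.     0.001] rows 2.9
(0.445, -0.109, 0.094, 97.4) -> [0.   0.   0.28 0.   0.   0.  ] rows 1.3
```

View pics/ca1.png

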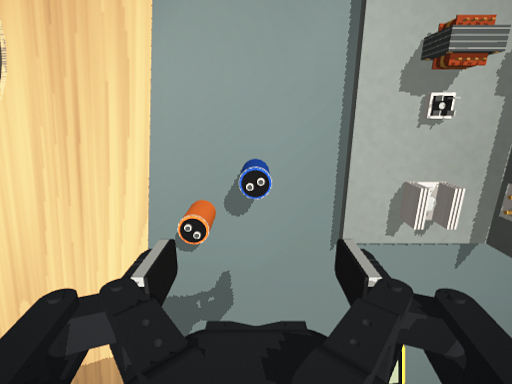

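The blue can's top is at (255,183), and its orange neighbour at (196,230) is clear of the fingers' path. I grasp the blue one.

Request:
send_rows --deltas '[[[0, -0.005, 0.15, 0, 0, 0], [0, -0.008, 0.34, 0, 0, 0], [0, -0.008, 0.52, 0, 0, 0], [0, -0.008, 0.7, 0, 0, 0], [0, -0.008, 0.81, 0, 0, 0]]]'

```text
clock: 20.4
tcp_pos: [0.4439, -0.1079, 0.1061]
tcp_rot: [-2.069, -2.36, 0.001]
wrist_force: [-0.6, 0.3, -0.5]
opening: 0.999
finger_force: 0.0
```

Request:
send_rows --deltas '[[[0, 0, 0.05, 0, 0, 0], [0, 0, 0.075, 0, 0, 0], [0, 0, 0.075, 0, 0, 0], [0, 0, 0.075, 0, 0, 0]]]'

```text
clock: 20.73
tcp_pos: [0.4452, -0.1089, 0.0955]
tcp_rot: [2.072, 2.361, 0.001]
wrist_force: [-0.2, 0.3, 1.2]
opening: 1.004
finger_force: 0.0
```

Request:
send_rows --deltas '[[[0, 0, 0, 0, 0, 0], [0, 0, 0, 0, 0, 0], [0, 0, 0, 0, 0, 0], [0, 0, 0, 0, 0, 0], [0, 0, 0, 0, 0, 0]]]' --hand 1

```text
clock: 21.15
tcp_pos: [0.4446, -0.1093, 0.0954]
tcp_rot: [2.072, 2.36, 0.0]
wrist_force: [-2.6, 0.1, 14.2]
opening: 0.399
finger_force: 58.1
```

Request:
send_rows --deltas '[[[0, 0, 0, 0, 0, 0], [0, 0, 0, 0, 0, 0], [0, 0, 0, 0, 0, 0], [0, 0, 0, 0, 0, 0]]]'

```text
clock: 21.48
tcp_pos: [0.4446, -0.1092, 0.0955]
tcp_rot: [2.072, 2.36, 0.0]
wrist_force: [-3.4, -0.0, 14.4]
opening: 0.397
finger_force: 58.2
```

Request:
send_rows --deltas '[[[0, 0, -0.08, 0, 0, 0], [0, 0, -0.24, 0, 0, 0], [0, 0, -0.42, 0, 0, 0], [0, 0, -0.56, 0, 0, 0], [0, 0, -0.65, 0, 0, 0]]]'

```text
clock: 21.9
tcp_pos: [0.4448, -0.1091, 0.2277]
tcp_rot: [2.071, 2.359, 0.002]
wrist_force: [1.4, -0.8, -1.3]
opening: 0.396
finger_force: 59.9
```

Request:
send_rows --deltas '[[[0, 0, 0, 0, 0, 0], [0, 0, 0, 0, 0, 0]]]'

```text
clock: 22.07
tcp_pos: [0.4445, -0.1094, 0.2256]
tcp_rot: [2.072, 2.359, 0.001]
wrist_force: [-0.3, -0.3, -1.0]
opening: 0.394
finger_force: 59.9
```

```bash
python3 - <<'E'
from h import *
legs((.6515,-.0537,.225,97.4),(.6515,-.0537,.15,97.4))
E
```

```text
t 22.07 now [ 0.4445 -0.1094  0.2256] psi 97.4 tilt 0.13 open 0.394 ff 59.9 wf [-0.3 -0.3 -1. ]
(0.6515, -0.0537, 0.225, 97.4) -> [1.420e-01 1.062e+00 5.000e-03 1.000e-03 1.000e-03 0.000e+00] rows 5.1
(0.6515, -0.0537, 0.15, 97.4) -> [0.    0.    0.375 0.    0.    0.   ] rows 1.8
```

Request:
send_rows --deltas '[[[0.02, 0.12, 0, 0, 0, 0], [0.04, 0.28, 0, 0, 0, 0], [0.06, 0.46, 0, 0, 0, 0], [0.08, 0.63, 0, 0, 0, 0], [0.11, 0.8, 0, 0, 0, 0]]]'

```text
clock: 22.48
tcp_pos: [0.6011, -0.0665, 0.2229]
tcp_rot: [-2.072, -2.359, 0.002]
wrist_force: [0.2, -0.8, -0.8]
opening: 0.393
finger_force: 60.0
```

Request:
send_rows --deltas '[[[0.02, 0.13, 0, 0, 0, 0], [0.03, 0.22, 0, 0, 0, 0], [0.033, 0.262, 0, 0, 0, 0], [0.033, 0.262, 0, 0, 0, 0]]]'

```text
clock: 22.82
tcp_pos: [0.6518, -0.0524, 0.2228]
tcp_rot: [-2.07, -2.36, 0.001]
wrist_force: [-0.4, -0.2, -1.3]
opening: 0.395
finger_force: 60.1
```

Request:
send_rows --deltas '[[[0, 0, 0.1, 0, 0, 0], [0, 0, 0.24, 0, 0, 0], [0, 0, 0.34, 0, 0, 0], [0, 0, 0.375, 0, 0, 0], [0, 0, 0.375, 0, 0, 0]]]'

```text
clock: 23.23
tcp_pos: [0.6493, -0.0537, 0.1476]
tcp_rot: [-2.071, -2.358, 0.004]
wrist_force: [-0.3, 0.5, -1.2]
opening: 0.391
finger_force: 60.0
```

Request:
send_rows --deltas '[[[0, 0, 0, 0, 0, 0], [0, 0, 0, 0, 0, 0]]]'

```text
clock: 23.4
tcp_pos: [0.6516, -0.0534, 0.1511]
tcp_rot: [2.072, 2.36, 0.002]
wrist_force: [0.5, 0.2, -0.9]
opening: 0.395
finger_force: 60.0
```

```bash
python3 - <<'E'
from h import *
legs((.6515,-.0537,.1048,97.4))
E
```

```text
t 23.40 now [ 0.6516 -0.0534  0.1511] psi 97.4 tilt 0.09 open 0.395 ff 60.0 wf [ 0.5  0.2 -0.9]
(0.6515, -0.0537, 0.1048, 97.4) -> [-0.001 -0.001  0.231  0.001  0.     0.   ] rows 1.1
```

Request:
send_rows --deltas '[[[0, 0, 0.08, 0, 0, 0], [0, 0, 0.15, 0, 0, 0], [0, 0, 0.2, 0, 0, 0], [0, 0, 0.222, 0, 0, 0], [0, 0, 0.231, 0, 0, 0]]]'

```text
clock: 23.82
tcp_pos: [0.6508, -0.0533, 0.1044]
tcp_rot: [-2.072, -2.36, 0.003]
wrist_force: [-20.7, -0.3, 48.5]
opening: 0.399
finger_force: 64.2
```

Request:
send_rows --deltas '[[[0, 0, 0, 0, 0, 0], [0, 0, 0, 0, 0, 0], [0, 0, 0, 0, 0, 0]]]'

```text
clock: 24.07
tcp_pos: [0.6507, -0.0533, 0.1045]
tcp_rot: [-2.072, -2.36, 0.002]
wrist_force: [-11.7, -0.4, 18.6]
opening: 0.397
finger_force: 61.8
```

Request:
send_rows --deltas '[[[0, 0, 0, 0, 0, 0], [0, 0, 0, 0, 0, 0], [0, 0, 0, 0, 0, 0], [0, 0, 0, 0, 0, 0], [0, 0, 0, 0, 0, 0]]]' --hand -1

```text
clock: 24.48
tcp_pos: [0.6513, -0.0532, 0.1035]
tcp_rot: [-2.073, -2.361, -0.0]
wrist_force: [-0.2, -0.6, 0.6]
opening: 0.999
finger_force: 0.0
```

Request:
send_rows --deltas '[[[0, 0, -0.04, 0, 0, 0], [0, 0, -0.16, 0, 0, 0], [0, 0, -0.34, 0, 0, 0], [0, 0, -0.54, 0, 0, 0], [0, 0, -0.75, 0, 0, 0]]]'

```text
clock: 24.9
tcp_pos: [0.6507, -0.0531, 0.2549]
tcp_rot: [-2.071, -2.36, 0.001]
wrist_force: [1.5, -0.3, -0.2]
opening: 0.999
finger_force: 0.0
```

Request:
send_rows --deltas '[[[0, 0, -0.1, 0, 0, 0], [0, 0, -0.1, 0, 0, 0], [0, 0, -0.1, 0, 0, 0]]]'

```text
clock: 25.15
tcp_pos: [0.6516, -0.0533, 0.2753]
tcp_rot: [2.071, 2.359, 0.003]
wrist_force: [1.0, 0.4, 0.2]
opening: 1.001
finger_force: 0.0
```

```bash
python3 - <<'E'
from h import *
look('pl6',.6515,-.0537,.035,.02,[.055])
legs((.64,.11,.26,105),(.621,.28,.24,113))
E
```

```text
t 25.20 now [ 0.6511 -0.0533  0.2737] psi 97.4 tilt 0.04 open 1.001 ff 0.0 wf [ 0.1 -0.1 -0.4]
low z 0.0115
z>0.020 px [ 238  160   33   40 1038] ztop 0.0760 rect c [650.5 -52.7] size [34.  34.9] ang 8.0 rgb [ 67  84 119]
z>0.020 px [  126   301   260    83 14690] ztop 0.3029 rect c [649.3 -38.8] size [64.6 13. ] ang 7.8 rgb [31 32 34]
z>0.055 px [238 166  33  34 898] ztop 0.0761 rect c [650.5 -52.7] size [34.  34.9] ang 8.0 rgb [ 72  85 113]
z>0.055 px [  126   301   260    83 14690] ztop 0.3029 rect c [649.3 -38.8] size [64.6 13. ] ang 7.8 rgb [31 32 34]
t 25.20 now [ 0.6511 -0.0533  0.2737] psi 97.4 tilt 0.04 open 1.001 ff 0.0 wf [ 0.1 -0.1 -0.4]
(0.64, 0.11, 0.26, 105) -> [ 0.817  0.051  0.068  0.     0.    -0.084] rows 3.9
(0.621, 0.28, 0.24, 113) -> [ 0.846  0.128  0.1    0.     0.    -0.089] rows 4.1
```

Capacitor is well placed. On to the fan.

Request:
send_rows --deltas '[[[0.12, 0.01, 0.01, 0, 0, -0.01], [0.3, 0.02, 0.03, 0, 0, -0.03], [0.5, 0.03, 0.04, 0, 0, -0.05], [0.7, 0.04, 0.06, 0, 0, -0.07], [0.817, 0.051, 0.068, 0, 0, -0.084]]]'

```text
clock: 25.62
tcp_pos: [0.6384, 0.1148, 0.258]
tcp_rot: [-1.904, -2.495, 0.001]
wrist_force: [0.6, 0.4, 0.4]
opening: 0.999
finger_force: 0.0
```

Request:
send_rows --deltas '[[[0.18, 0.03, 0.02, 0, 0, -0.02], [0.38, 0.06, 0.05, 0, 0, -0.04], [0.57, 0.09, 0.07, 0, 0, -0.06], [0.76, 0.11, 0.09, 0, 0, -0.08], [0.846, 0.128, 0.1, 0, 0, -0.089]]]'

```text
clock: 26.03
tcp_pos: [0.6183, 0.2856, 0.2378]
tcp_rot: [-1.723, -2.623, 0.001]
wrist_force: [-0.1, -0.3, -0.2]
opening: 0.999
finger_force: 0.0
```

Request:
send_rows --deltas '[[[0, 0, 0, 0, 0, 0], [0, 0, 0, 0, 0, 0], [0, 0, 0, 0, 0, 0]]]'

```text
clock: 26.28
tcp_pos: [0.6212, 0.279, 0.2386]
tcp_rot: [-1.735, -2.619, 0.003]
wrist_force: [-1.6, -0.3, -0.8]
opening: 0.996
finger_force: 0.0
```

```bash
python3 - <<'E'
from h import *
look('fa1',.621,.28,.045,.008,[.015])
E
```

```text
t 26.33 now [0.6214 0.2786 0.2389] psi 112.9 tilt 0.08 open 1.004 ff 0.0 wf [ 0.5 -0.9  0. ]
low z 0.0021
z>0.008 px [ 228  152   57   56 1676] ztop 0.0232 rect c [621.4 279.5] size [50.  50.5] ang 39.0 rgb [67 68 67]
z>0.008 px [  112   240   288   144 21309] ztop 0.2659 rect c [619.5 283.4] size [89.3 33.4] ang 22.6 rgb [29 30 31]
z>0.015 px [228 153  57  55 737] ztop 0.0234 rect c [621.4 279.5] size [50.  50.5] ang 39.0 rgb [54 54 54]
z>0.015 px [245 164  22  29 370] ztop 0.0222 rect c [622.9 280.4] size [25.5 25.6] ang 60.4 rgb [155 156 153]
z>0.015 px [  112   240   288   144 21309] ztop 0.2659 rect c [619.5 283.4] size [89.3 33.4] ang 22.6 rgb [29 30 31]
```

View pics/fa1.png

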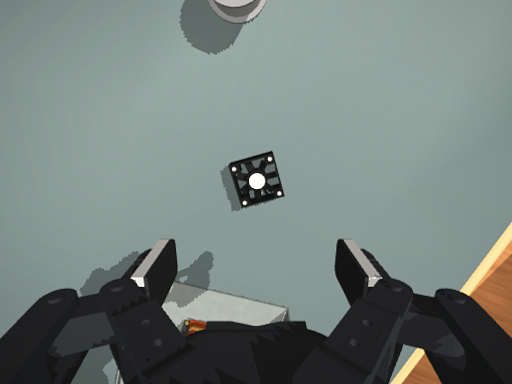

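The fan lies at (257,181), measured at (0.621,0.2795) with its sides at 39° and -51°. It is free all round. I take it at ψ = 129°.

```bash
python3 - <<'E'
from h import *
legs((.6215,.2796,.13,129),(.6215,.2796,.074,129))
E
```

```text
t 26.33 now [0.6214 0.2786 0.2389] psi 112.9 tilt 0.08 open 1.004 ff 0.0 wf [ 0.5 -0.9  0. ]
(0.6215, 0.2796, 0.13, 129) -> [ 0.005  0.003  0.545 -0.001  0.    -0.179] rows 2.6
(0.6215, 0.2796, 0.074, 129) -> [0.   0.   0.28 0.   0.   0.  ] rows 1.3
```

Request:
send_rows --deltas '[[[0.005, 0.003, 0.14, 0, 0, -0.06], [0.005, 0.003, 0.3, 0, 0, -0.12], [0.005, 0.003, 0.45, 0, 0, -0.179], [0.005, 0.003, 0.54, 0, 0, -0.179], [0.005, 0.003, 0.54, 0, 0, -0.179]]]'

```text
clock: 26.75
tcp_pos: [0.6202, 0.2784, 0.1273]
tcp_rot: [-1.351, -2.832, 0.008]
wrist_force: [-1.0, -0.3, 0.1]
opening: 1.004
finger_force: 0.0
```

Request:
send_rows --deltas '[[[0, 0, 0, 0, 0, 0], [0, 0, 0, 0, 0, 0]]]'

```text
clock: 26.92
tcp_pos: [0.6222, 0.281, 0.1331]
tcp_rot: [1.352, 2.835, 0.002]
wrist_force: [0.5, 0.3, 1.1]
opening: 1.001
finger_force: 0.0
```

```bash
python3 - <<'E'
from h import *
legs((.6215,.2796,.0742,129))
E
```

```text
t 26.92 now [0.6222 0.281  0.1331] psi 129.0 tilt 0.09 open 1.001 ff 0.0 wf [0.5 0.3 1.1]
(0.6215, 0.2796, 0.0742, 129) -> [-0.003 -0.007  0.295  0.001  0.     0.   ] rows 1.4
```

Request:
send_rows --deltas '[[[-0.003, -0.005, 0.1, 0, 0, 0], [-0.003, -0.005, 0.2, 0, 0, 0], [-0.003, -0.005, 0.27, 0, 0, 0], [-0.003, -0.005, 0.29, 0, 0, 0], [-0.003, -0.005, 0.29, 0, 0, 0]]]'

```text
clock: 27.33
tcp_pos: [0.6209, 0.2802, 0.0736]
tcp_rot: [-1.35, -2.837, 0.001]
wrist_force: [0.3, -1.2, 0.6]
opening: 0.998
finger_force: 0.0
```

Request:
send_rows --deltas '[[[0, 0, 0, 0, 0, 0], [0, 0, 0, 0, 0, 0], [0, 0, 0, 0, 0, 0], [0, 0, 0, 0, 0, 0], [0, 0, 0, 0, 0, 0]]]' --hand 1

```text
clock: 27.75
tcp_pos: [0.6215, 0.2806, 0.075]
tcp_rot: [1.349, 2.836, 0.002]
wrist_force: [-1.5, -0.7, 7.9]
opening: 0.57
finger_force: 62.4
```

Request:
send_rows --deltas '[[[0, 0, 0, 0, 0, 0], [0, 0, 0, 0, 0, 0], [0, 0, 0, 0, 0, 0], [0, 0, 0, 0, 0, 0]]]'

```text
clock: 28.08
tcp_pos: [0.6215, 0.2806, 0.075]
tcp_rot: [1.349, 2.836, 0.002]
wrist_force: [-2.1, -1.7, 7.6]
opening: 0.567
finger_force: 62.4
```

Request:
send_rows --deltas '[[[0, 0, -0.08, 0, 0, 0], [0, 0, -0.24, 0, 0, 0], [0, 0, -0.42, 0, 0, 0], [0, 0, -0.6, 0, 0, 0], [0, 0, -0.75, 0, 0, 0]]]'

```text
clock: 28.5
tcp_pos: [0.6209, 0.2807, 0.2278]
tcp_rot: [1.348, 2.836, 0.003]
wrist_force: [0.2, 0.1, 0.1]
opening: 0.57
finger_force: 62.1
```

Request:
send_rows --deltas '[[[0, 0, 0, 0, 0, 0], [0, 0, 0, 0, 0, 0]]]'

```text
clock: 28.67
tcp_pos: [0.6215, 0.2806, 0.227]
tcp_rot: [1.348, 2.834, 0.005]
wrist_force: [0.1, -0.4, -1.7]
opening: 0.571
finger_force: 62.1
```

```bash
python3 - <<'E'
from h import *
look('fa2',.7,.28,.02,.06)
legs((.64,.12,.22,113),(.65,-.03,.22,97.4),(.6611,-.116,.22,97.4),(.6611,-.116,.15,97.4))
E
```

```text
t 28.72 now [0.621  0.2801 0.225 ] psi 129.1 tilt 0.10 open 0.573 ff 62.1 wf [-0.5  0.4 -1.3]
low z 0.0011
t 28.72 now [0.621  0.2801 0.225 ] psi 129.1 tilt 0.10 open 0.573 ff 62.1 wf [-0.5  0.4 -1.3]
(0.64, 0.12, 0.22, 113) -> [-0.681 -0.431  0.025  0.001  0.     0.179] rows 3.9
(0.65, -0.03, 0.22, 97.4) -> [-0.71  -0.247  0.     0.     0.     0.173] rows 3.6
(0.6611, -0.116, 0.22, 97.4) -> [-0.434 -0.     0.     0.     0.     0.   ] rows 2.1
(0.6611, -0.116, 0.15, 97.4) -> [0.   0.   0.35 0.   0.   0.  ] rows 1.7
```

View pics/fa2.png

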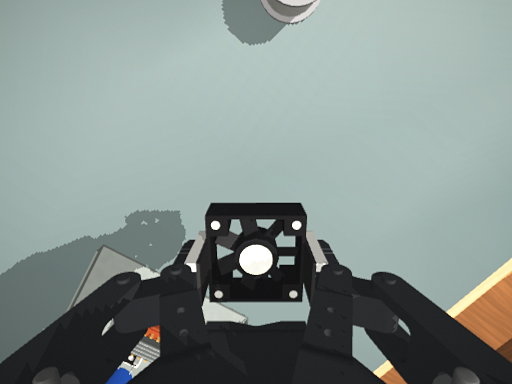

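The fan is held squarely at (256,255), with the finger tips above its underside. I carry it to the heat sink.

Request:
send_rows --deltas '[[[-0.1, -0.06, 0, 0, 0, 0.03], [-0.25, -0.16, 0.01, 0, 0, 0.07], [-0.42, -0.27, 0.02, 0, 0, 0.12], [-0.59, -0.37, 0.02, 0, 0, 0.16], [-0.681, -0.431, 0.025, 0, 0, 0.179]]]'

```text
clock: 29.13
tcp_pos: [0.64, 0.1147, 0.2173]
tcp_rot: [-1.743, -2.613, 0.005]
wrist_force: [-0.3, -0.5, -0.1]
opening: 0.571
finger_force: 62.1
```

Request:
send_rows --deltas '[[[-0.15, -0.05, 0, 0, 0, 0.04], [-0.32, -0.11, 0, 0, 0, 0.08], [-0.49, -0.17, 0, 0, 0, 0.12], [-0.65, -0.23, 0, 0, 0, 0.16], [-0.71, -0.247, 0, 0, 0, 0.173]]]'

```text
clock: 29.55
tcp_pos: [0.6492, -0.0361, 0.2173]
tcp_rot: [-2.083, -2.351, 0.005]
wrist_force: [-0.0, -0.6, -0.2]
opening: 0.567
finger_force: 62.0
```

Request:
send_rows --deltas '[[[-0.12, 0, 0, 0, 0, 0], [-0.25, 0, 0, 0, 0, 0], [-0.37, 0, 0, 0, 0, 0], [-0.43, 0, 0, 0, 0, 0], [-0.434, 0, 0, 0, 0, 0]]]'

```text
clock: 29.97
tcp_pos: [0.6607, -0.1192, 0.2174]
tcp_rot: [-2.076, -2.356, 0.003]
wrist_force: [-0.3, 0.1, -0.7]
opening: 0.571
finger_force: 62.1
```

Request:
send_rows --deltas '[[[0, 0, 0.1, 0, 0, 0], [0, 0, 0.22, 0, 0, 0], [0, 0, 0.31, 0, 0, 0], [0, 0, 0.35, 0, 0, 0], [0, 0, 0.35, 0, 0, 0]]]'

```text
clock: 30.38
tcp_pos: [0.6601, -0.1145, 0.1463]
tcp_rot: [-2.069, -2.36, 0.002]
wrist_force: [-0.8, -0.9, -0.8]
opening: 0.574
finger_force: 62.0
```

Request:
send_rows --deltas '[[[0, 0, 0, 0, 0, 0], [0, 0, 0, 0, 0, 0], [0, 0, 0, 0, 0, 0]]]'

```text
clock: 30.63
tcp_pos: [0.6618, -0.1157, 0.1499]
tcp_rot: [2.072, 2.36, 0.002]
wrist_force: [0.4, 0.0, 0.1]
opening: 0.571
finger_force: 62.1
```

```bash
python3 - <<'E'
from h import *
legs((.6611,-.1155,.1215,97.4))
E
```

```text
t 30.63 now [ 0.6618 -0.1157  0.1499] psi 97.4 tilt 0.10 open 0.571 ff 62.1 wf [0.4 0.  0.1]
(0.6611, -0.1155, 0.1215, 97.4) -> [ 0.002 -0.004  0.142  0.001  0.     0.   ] rows 0.7
```

Request:
send_rows --deltas '[[[0, -0.002, 0.05, 0, 0, 0], [0, -0.002, 0.09, 0, 0, 0], [0, -0.002, 0.12, 0, 0, 0], [0, -0.002, 0.135, 0, 0, 0], [0, -0.002, 0.142, 0, 0, 0]]]'

```text
clock: 31.05
tcp_pos: [0.6604, -0.1159, 0.1191]
tcp_rot: [-2.072, -2.36, 0.001]
wrist_force: [-0.2, 0.1, 1.7]
opening: 0.572
finger_force: 62.2
```

Request:
send_rows --deltas '[[[0, 0, 0.003, 0, 0, 0], [0, 0, 0.006, 0, 0, 0], [0, 0, 0.008, 0, 0, 0], [0, 0, 0.008, 0, 0, 0]]]'

```text
clock: 31.38
tcp_pos: [0.6609, -0.1159, 0.1191]
tcp_rot: [2.072, 2.361, 0.0]
wrist_force: [-2.3, 1.0, 4.0]
opening: 0.572
finger_force: 62.4
```

Contact is at z = 0.119 as predicted. I release and retreat.

Request:
send_rows --deltas '[[[0, 0, 0, 0, 0, 0], [0, 0, 0, 0, 0, 0], [0, 0, 0, 0, 0, 0], [0, 0, 0, 0, 0, 0], [0, 0, 0, 0, 0, 0]]]' --hand -1

```text
clock: 31.8
tcp_pos: [0.6608, -0.116, 0.1186]
tcp_rot: [-2.073, -2.361, -0.0]
wrist_force: [-0.1, -0.4, -0.6]
opening: 1.0
finger_force: 0.0
```

Request:
send_rows --deltas '[[[0, 0, -0.04, 0, 0, 0], [0, 0, -0.16, 0, 0, 0], [0, 0, -0.34, 0, 0, 0], [0, 0, -0.54, 0, 0, 0], [0, 0, -0.75, 0, 0, 0]]]'

```text
clock: 32.22
tcp_pos: [0.6603, -0.1157, 0.27]
tcp_rot: [-2.071, -2.36, 0.0]
wrist_force: [0.7, 0.3, 0.0]
opening: 1.005
finger_force: 0.0
```

Request:
send_rows --deltas '[[[-0.05, -0.1, -0.05, 0, 0, 0], [-0.1, -0.25, -0.05, 0, 0, 0], [-0.15, -0.4, -0.05, 0, 0, 0], [-0.15, -0.4, -0.05, 0, 0, 0], [-0.15, -0.4, -0.05, 0, 0, 0]]]'

```text
clock: 32.63
tcp_pos: [0.5843, -0.1573, 0.2793]
tcp_rot: [2.074, 2.358, -0.001]
wrist_force: [1.0, 0.0, -0.4]
opening: 0.999
finger_force: 0.0
```

```bash
python3 - <<'E'
from h import *
p,d,P=look('fin',.6611,-.116,.045,.048,[.06])
c,s=np.cos(np.radians(7.4)),np.sin(np.radians(7.4))
# chassis check from the wrist: floor edges and panel, chassis-aligned
q=(P[...,:2]-[.6487,-.0284])@np.array([[c,-s],[s,c]])
m=(d>0)&(P[...,2]>.008)&(P[...,2]<.014)&(abs(q).max(-1)<.17)
print('floor x,y extents',np.percentile(q[m],[.5,99.5],axis=0))
m=(d>0)&(P[...,2]>.045)&(P[...,2]<.07)&(q[...,0]>.08)&(q[...,0]<.11)
print('panel',np.percentile(q[m],[1,50,99],axis=0))
pt,dt=bot.grab_frame('top')
cv2.imwrite('pics/fin_top.png',cv2.resize(pt[90:230,210:420,::-1],None,fx=3.5,fy=3.5,interpolation=cv2.INTER_CUBIC))
E
```

```text
t 32.68 now [ 0.5853 -0.1563  0.2792] psi 97.4 tilt 0.07 open 1.002 ff 0.0 wf [0.4 0.5 0.4]
low z 0.0111
z>0.048 px [ 305  129   55   49 2086] ztop 0.0672 rect c [ 660.8 -116.5] size [50.4 50.1] ang 7.6 rgb [65 64 64]
z>0.048 px [ 337  240  175  144 9790] ztop 0.2987 rect c [ 639.2 -146.8] size [37.  24.3] ang 0.8 rgb [38 39 40]
z>0.060 px [307 130  53  48 836] ztop 0.0675 rect c [ 660.8 -116.6] size [50.4 49.9] ang 7.6 rgb [55 55 54]
z>0.060 px [321 142  23  23 401] ztop 0.0664 rect c [ 660.4 -116.2] size [22.9 22.8] ang 51.2 rgb [158 158 156]
z>0.060 px [ 337  240  175  144 9790] ztop 0.2987 rect c [ 639.2 -146.8] size [37.  24.3] ang 0.8 rgb [38 39 40]
floor x,y extents [[-0.09689648 -0.1490876 ]
 [ 0.09845381  0.06852628]]
panel [[ 0.09726515 -0.14658842]
 [ 0.09850944 -0.03015366]
 [ 0.10126233  0.05260626]]
```

View pics/fin.png

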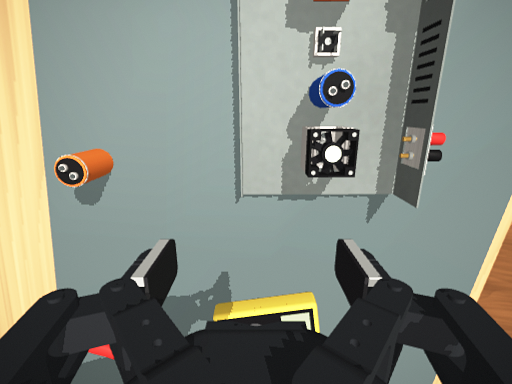

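View pics/fin_top.png

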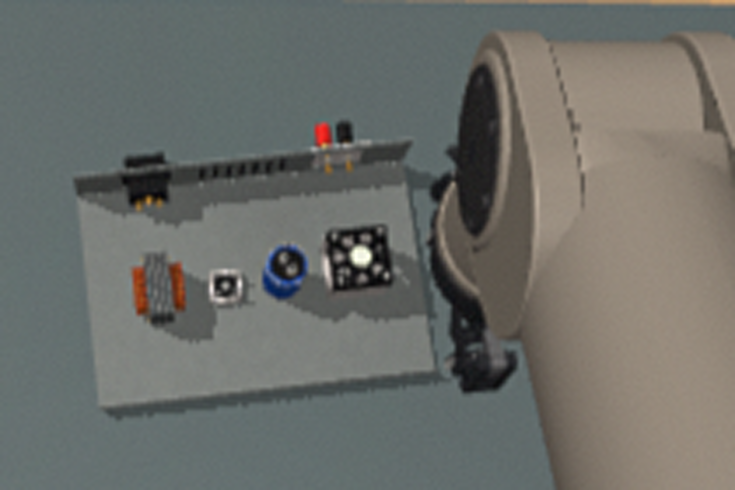

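The last two pictures show the row complete and straight. The transformer (158,287 in the top crop) is below the inlet, then the rectifier (226,287), capacitor (286,270), and the fan on the heat sink (358,257) below the terminals. The fan is within about 1 mm of the heat sink and the chassis pose is confirmed, so I hand in.

```bash
python3 -c "
from station import bot
print(bot.hand_in())"
```

```text
the job is handed in; nothing more can be done
None
```

I handed the job in at about 33 s: the four parts stand in one straight row on the chassis in the right order, with the fan on the heat sink within about 1 mm; the multimeter and reel were not touched, and no verdict came back.

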